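# Put a square cup upside down to drain in the sash-fronted drying cabinet

### The arm

A 6-joint arm with a two-finger parallel gripper is mounted at the origin on the work surface. World frame = base frame: x ahead of the robot, y to its left, z up, the work surface at z = 0. Lengths are in m, angles in degrees, forces in N, time in s.
With the tool pointing down it reaches from about 0.4 to 0.825 m from the base axis. Payload 7 kg.
Tool frame: the origin (TCP) lies at the very end of the fingers, on their centre line; the grasp point (between the pads) lies 19 mm behind it (ctrl.tcp_to_grasp is the distance from the TCP to the grasp point, in m); z points along the fingers, y is the direction in which the jaws open and shut (so a half turn about z gives the same grasp; the last joint's range is limited). The gripper opens to 88 mm and grips with 3 to 60 N. Pads are 19 mm wide; open, the fingers measure 130 mm over their backs; the gripper's body (78 mm by 193 mm) begins 47 mm behind the grasp point.
Start: joints at [-51.045, 20.546, 0.682, 0, -70.136, -16.507], TCP at [0.258, -0.624, 0.227] pointing down, gripper open.
Joint ranges: [-176.03, 176.03], [-82.01, 121.73], [-58.28, 71.71], [-173.87, 95.51], [-174.79, -0.11], [-173.66, 173.66]. Speed limits (degrees/s): [136.94, 136.94, 172.46, 180, 180, 180].

### API

Orientations are given as [roll, pitch, yaw] about the fixed x, y, z axes, in that order (R = Rz(yaw) Ry(pitch) Rx(roll)).
In Python, from plant import ctrl gives the robot as it stands.
- The arm moves only by the tool jog_arm, never from a script. Its argument "commands" is a list of rows, each an object of numbers: "x", "y", "z": the shift along the tool's x, y, z in cm; "roll": the turn about the tool's z in rad. In form: [{"x": .., "y": .., "z": .., "roll": ..}, ...]. A call has 1 to 12 rows; each row shifts and turns the commanded pose from where the row before left it, along the tool's axes as they then stand; what a row does not reach is not made up. A row lasts 1/10 s, in which the tool goes at most 50 mm and 8.59 degrees, less where a joint would pass 70% of its speed; a pose out of reach is approached as far as the arm can. A call is refused whole if a number of a shift passes 5 or a number of a turn 0.15, either way. A call with a gripper value outside its range is refused whole. "gripper" is the finger opening in cm, from 0 to 8.76, set as the call begins (left out, the last holds). The fingers move at their own pace and stop on an object; the grip force is fixed at half the most. Time passes only in rows, so rows that do not move let the fingers close. It gives the time, the measured TCP pose, the force and the opening at its end, in the units of the state.
- ctrl.get_obs(): the state, without advancing time (a new reading comes with each control period).
- ctrl.snapshot(name): name is "side" or "top"; returns a dict with "image" (480x640x3 uint8, red, green, blue), "mtx" (3x3 intrinsics, pixels), "position" and "orientation" of the camera in the world. Camera axes: x right, y up, looking along -z (the intrinsics and any distortion apply to the point x, -y, -z); pixel columns grow to the right and rows downward; lengths in m; the calibration is good to about 2 mm. A picture is of the moment at which its call begins. There is no depth.
- ctrl.close_job(): hands the job in, once; it reports no verdict.
Trained networks look in the newest picture that a camera, given by its name, has taken for a name from the list of things; names that differ only in an ending like _2 or _b are one class to them, and where a whole thing is asked for, a point or a joint stands for the part that bears it (a point fixed in the world has none). Each returns a list of dicts, best first, with "confidence" (0 to 1); they miss things now and then, are a little off and sometimes report something else, mostly with a low value. They report only what shows in the picture. A call takes as long as a camera call. They do not tell look-alikes from the thing itself.
- ctrl.search_frame(camera, query): "position" ([column, row] as shares, 0 to 1, of the picture: columns of its width, rows of its height, amid what is visible of it).
- ctrl.regions_of(camera, query): "mask" (480x640 bool, what is visible of it) and "position" ([column, row] as shares, 0 to 1, of the picture: columns of its width, rows of its height, amid what is visible of it).
The state is a dict: "clock": time; "joint_pos": joint angles; "qvel": joint speeds; "tau": joint torques, N m; "tool_pos": TCP position; "orientation": TCP orientation; "force": force on the tool from outside, world axes, zero at the start; "moment": the same for the moment, N m; "opening": finger opening in m.
Only numpy, scipy, OpenCV 4.12 (cv2) and the standard library are available. Lean on these libraries where they do the work, as an engineer would, in place of code of your own. Each camera call takes 0.05 s, during which the arm holds its last target.

### The job

Raise the sliding sash of the drying cabinet right up by its handle, turn the square cup upside down and stand it mouth-down on the steel drain tray inside, then lower the sash fully shut. Do not disturb the bottle, the bowl or the jar.

Things in the scene. Friction and masses are not known exactly. Their poses are not given: they have to be found in the camera images.
- dryer: White wire-sided drying cabinet, fixed, 310 wide (y), 190 deep (x), 255 mm high; sash guides to 380 mm. Origin on the counter under the tray's middle; +x points from the open front to the rear, z up; the front faces about to the robot's left. Sides (286 mm apart) and rear (from x = +76 mm): 60 mm walls, wires above; wire roof from 247 mm. The only way in is by the front, under the raised sash.
- tray (a point): Centre of the top face of the steel drain tray, 16 mm above the counter; axes as dryer. The tray is 120 mm (x) by 220 mm (y) and stands 6 mm above the 10 mm base plate. The sash plane lies at x = -85 mm from it.
- sash (a joint): Height of the sash in m: 0 = fully shut, 0.21 = right up (end stop). The clear sash, 278 mm wide, 236 mm high, slides straight up and down in the cabinet's front and stays where it is left (friction 6 N, 0.35 kg: about 10 N to raise, 3 N to lower). Its lower edge is at 10 mm + this value above the counter. It may start a little open.
- sash_handle (a point): Middle of the sash's handle: an upright round bar, 14 mm thick, 90 mm tall, at the middle of the sash's width, 52 mm in front (cabinet's -x) of the sash, joined to it by a 14 mm bar at either end. 105 mm above the counter when shut; moves with the sash; axes as dryer. Pinch it from left and right (along y), the fingers tilted about 45 degrees towards the sash.
- cup: Dark grey plastic square cup, 54 x 54 mm outside, 76 mm tall, straight walls 3 mm thick, open at one end, no handle, about 110 g. Origin at the centre of the outside of its closed bottom; z points from bottom to mouth; x and y are normal to its side faces. Starts mouth-up on the counter at some yaw; lies on any side face without rolling.
- cup_mouth (a point): Centre of the cup's mouth, 76 mm along the cup's z from its origin; axes as cup.
- bottle: Bystander: upright bottle, 72 mm diameter, 190 mm high, loose. Origin under its centre.
- bowl: Bystander: white bowl, 110 mm diameter, 50 mm high, loose. Origin under its centre.
- jar: Bystander: glass jar, 70 mm diameter, 90 mm high, loose. Origin under its centre.
Things that resemble listed ones, but are neither listed nor needed, are in the scene too. What is shaped like the cup but red is not meant.

How it is judged (in metres and radians):
On the way, in this order (a step that is already met when the one before it is completed fails the run):
1. the sash is raised nearly all the way (over 180 of 210 mm) (value of joint sash above 0.18 m), for 0.2 s.
2. the cup stands mouth-down on the drain tray, let go, with the sash still up (value of joint sash above 0.12 m and angle between cup's own z axis and vertical above 3 rad and z of cup_mouth in the frame of tray between -0.004 and 0.006 m and x of cup_mouth in the frame of tray between -0.035 and 0.035 m and y of cup_mouth in the frame of tray between -0.085 and 0.085 m and contact force between cup and the fingers below 0.1 N), for 0.2 s.
At the end, for the whole second after the job is handed in: The sash is shut (within 8 mm of fully down) and the cup stands at rest, mouth-down (within 8 degrees), on the drain tray inside: the centre of its mouth within 35 mm (front to back) and 85 mm (side to side) of the tray's centre (value of joint sash below 0.008 m and angle between cup's own z axis and vertical above 3 rad and z of cup_mouth in the frame of tray between -0.004 and 0.006 m and x of cup_mouth in the frame of tray between -0.035 and 0.035 m and y of cup_mouth in the frame of tray between -0.085 and 0.085 m and linear speed of cup below 0.02 m/s); the robot touches nothing.
It fails at once if the bottle, the bowl or the jar is pushed more than 50 mm or tipped over (distance of any of bottle, bowl, jar from where it was at the start of the episode above 0.05 m or angle between any of bottle, bowl, jar's own z axis and vertical above 0.6 rad).
It also fails if it takes over 72 s, if anything falls off the work surface, if the arm or the gripper's body presses on something with over 40 N, if the wrist force passes 120 N, or if a joint passes its speed limit or range.

## Working session

There is one attempt and no reset: what is moved stays moved. The work goes in short steps, Python scripts to look and compute and a tool call to move; the robot and the scene stay as the last step left them, time stands still between calls to the robot, and variables do not carry over. Pictures are saved under pics/ and viewed, and the job is handed in when it is done.

Besides the shell and the picture viewer there is one more tool, called after ">>>" in YAML: its name, and indented under it one key for each argument. jog_arm: Moves the arm, as the interface text tells. Its arguments: {"type":"object","properties":{"commands":{"type":"array"},"gripper":{"type":"number"}},"required":["commands"]}

```bash
ls; mkdir -p pics; cat > h.py <<'E'
import numpy as np, cv2
from scipy.spatial.transform import Rotation as R
from plant import ctrl
def snap(n,f):
    s=ctrl.snapshot(n); cv2.imwrite('pics/'+f,s['image'][:,:,::-1]); return s
E
python3 - <<'E'
from h import *
for n in('side','top'):
    s=snap(n,n+'0.png'); print(n,s['mtx'],s['position'],s['orientation'],[k for k in s])
    for q in('dryer','sash','sash_handle','cup','bottle','bowl','jar','tray'):
        try:
            for d in ctrl.search_frame(n,q)[:3]: print(q,round(d['confidence'],2),np.round(np.array(d['position'])*[640,480],1))
        except Exception as e: print(q,e)
print(ctrl.get_obs())
E
```

```text
pics
side [[486.51276193   0.         312.61549603]
 [  0.         486.51276193 241.96975304]
 [  0.           0.           1.        ]] [0.84101859 0.45939217 1.42674313] [ 23.38163574   0.30010667 149.25743495] ['image', 'mtx', 'position', 'orientation']
dryer 0.78 [287.7 186.7]
sash 0.9 [292.7 199.8]
sash 0.19 [286.3 185.6]
sash_handle 0.57 [293.2 199.8]
cup 0.6 [408.7 348.4]
bottle 0.57 [280.8 110.1]
bowl 0.57 [263.9 326.9]
jar 0.64 [347.9 395.8]
tray 0.91 [291.1 187.9]
top [[578.31421008   0.         312.31891017]
 [  0.         578.31421008 238.84339636]
 [  0.           0.           1.        ]] [ 0.46451089 -0.07249094  1.62384072] [  3.30097836   0.40752599 -89.13485705] ['image', 'mtx', 'position', 'orientation']
dryer 0.85 [386.5 242.8]
sash 0.98 [352.6 234.1]
sash 0.6 [160.6 267.7]
sash_handle 0.78 [353.9 236.9]
cup 0.88 [135.9 309. ]
bottle 0.8 [486.6 301.5]
bowl 0.74 [353.9 237.8]
jar 0.83 [152.9 189.2]
tray 0.62 [388.2 242. ]
{'clock': 0.9, 'joint_pos': array([-5.10446138e+01,  2.05441053e+01,  6.82199165e-01,  1.31494140e-03,
       -7.01371657e+01, -1.65073175e+01]), 'qvel': array([-0.00586134,  0.0585457 , -0.10152535,  0.00175897,  0.02075646,
        0.03736478]), 'tau': array([ 1.78560867e-04, -5.82357824e+01,  2.93301076e+01,  7.00233668e+00,
        1.26002400e-02, -2.97135227e-05]), 'tool_pos': array([ 0.25771512, -0.62383848,  0.22659268]), 'orientation': array([-1.79998759e+02, -9.22024635e-04, -1.57551485e+02]), 'force': array([ 0.299878  ,  0.00629316, -0.78891156]), 'moment': array([-0.01216899,  0.03033013, -0.00440963]), 'opening': 0.08748801498870414}
```

View pics/side0.png

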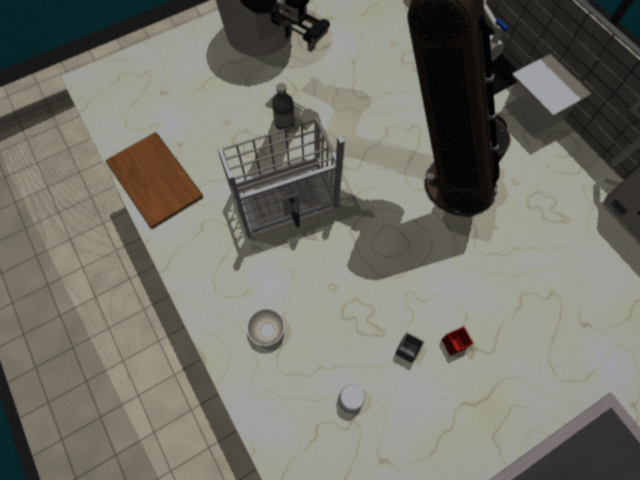

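View pics/top0.png

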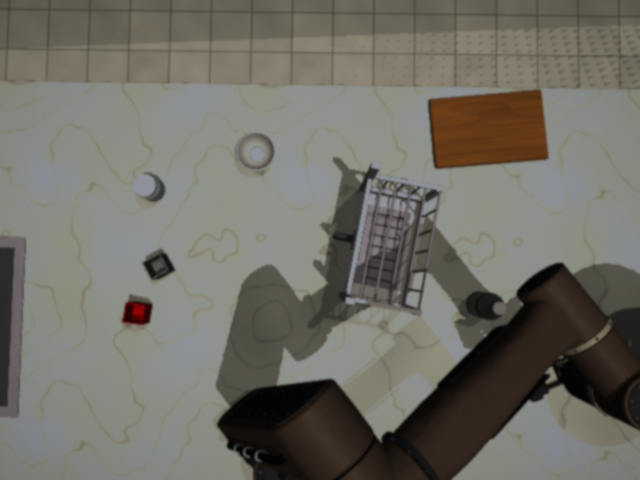

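```bash
cat >> h.py <<'E'
def cam(s):
    K=np.array(s['mtx']); Rm=R.from_euler('xyz',s['orientation'],degrees=True).as_matrix(); return K,Rm,np.array(s['position'])
def proj(s,P):
    K,Rm,p=cam(s); c=(np.atleast_2d(P)-p)@Rm; c=c*[1,-1,-1]; u=c@K.T; return u[:,:2]/u[:,2:]
def ray(s,uv,z):
    K,Rm,p=cam(s); d=np.linalg.solve(K,np.array([uv[0],uv[1],1.])); d=Rm@(d*[1,-1,-1]); return p+d*(z-p[2])/d[2]
def crop(s,box,k,f):
    x0,y0,x1,y1=box; cv2.imwrite('pics/'+f,cv2.resize(s['image'][y0:y1,x0:x1,::-1],None,fx=k,fy=k,interpolation=cv2.INTER_CUBIC))
E
python3 - <<'E'
from h import *
import pickle
S={}
for n in('side','top'):
    s=ctrl.snapshot(n);S[n]=s
pickle.dump(S,open('s0.pkl','wb'))
t,s=S['top'],S['side']
print('cup top@.07',ray(t,(159,265),.04),'side',ray(s,(408,348),.04))
print('bowl',ray(t,(256,150),.04),ray(s,(266,328),.04))
print('jar',ray(t,(150,186),.09),ray(s,(350,398),.09))
print('handle',ray(t,(345,238),.12),ray(s,(294,210),.12))
print('bottle',ray(t,(486,303),.1),ray(s,(283,105),.1))
crop(t,(320,150,460,320),4.5 and 3.5,'dt0.png'); crop(s,(200,100,360,250),4,'ds0.png')
crop(t,(110,220,210,340),5,'ct0.png'); crop(s,(380,310,490,380),6,'cs0.png')
E
```

```text
cup top@.07 [0.47769373 0.35933699 0.04      ] side [0.47606741 0.3606009  0.04      ]
bowl [0.79985183 0.09985389 0.04      ] [0.79454261 0.10382761 0.04      ]
jar [0.68806233 0.37625316 0.09      ] [0.69562291 0.39342573 0.09      ]
handle [ 0.55452797 -0.14554551  0.12      ] [ 0.5525879  -0.14865649  0.12      ]
bottle [ 0.39074416 -0.51736395  0.1       ] [ 0.38163808 -0.52264568  0.1       ]
```

View pics/dt0.png

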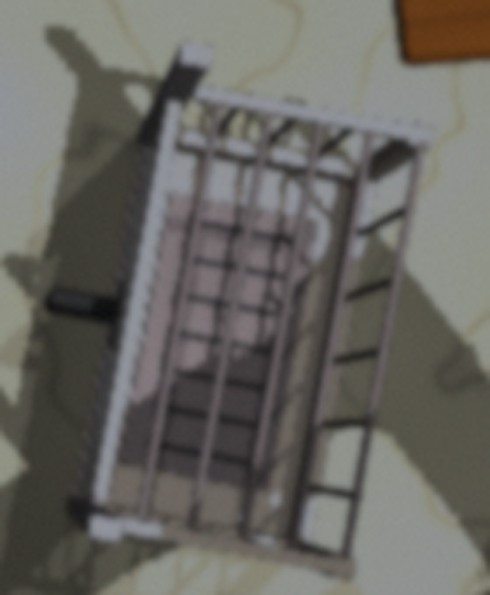

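View pics/ds0.png

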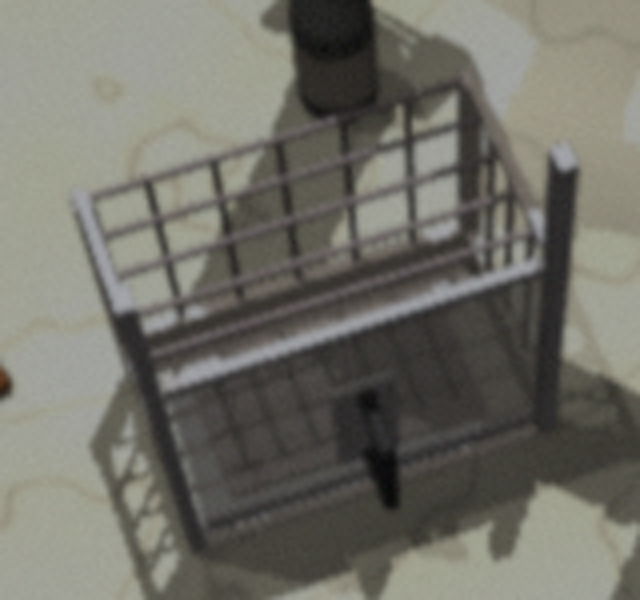

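View pics/ct0.png

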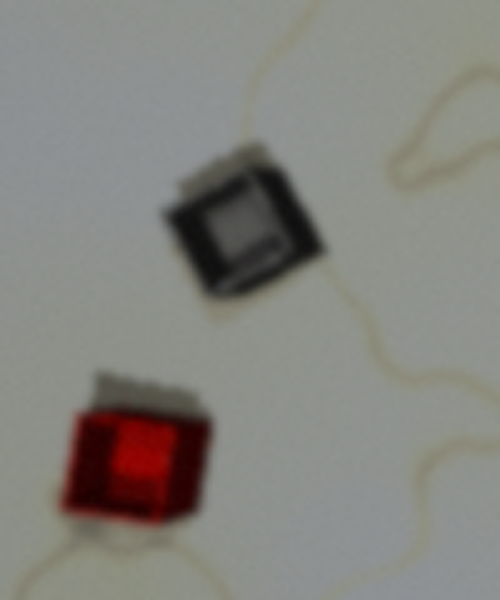

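View pics/cs0.png

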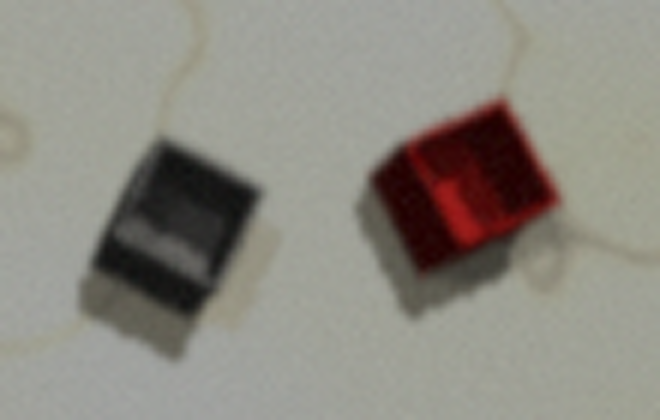

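```bash
cat > fit.py <<'E'
from h import *
import pickle
from scipy.optimize import least_squares, minimize
S=pickle.load(open('s0.pkl','rb')); t,s=S['top'],S['side']
# dryer corners
def rot(a): c,q=np.cos(a),np.sin(a); return np.array([[c,-q,0],[q,c,0],[0,0,1]])
obs=[(t,(375.7,164.9),'pL'),(t,(350,300.6),'pR'),(t,(443.7,188),'rL'),(t,(420.6,312.9),'rR'),
(s,(340.75,138.75),'pR'),(s,(232,177.5),'pL'),(s,(219.5,148.75),'rL'),(s,(315.5,119.5),'rR')]
# cabinet: x->world -y ; then cabinet y -> world +x. left in image(far x) = +y
M={'pL':(-.085,.149,.38),'pR':(-.085,-.149,.38),'rL':(.093,.153,.252),'rR':(.093,-.153,.252)}
def f(p): return np.concatenate([(proj(c,rot(p[2])@np.array(M[k])+[p[0],p[1],0])-uv)[0] for c,uv,k in obs])
r=least_squares(f,[.5,-.25,-1.5],loss='soft_l1'); print('dryer',r.x[:2],np.degrees(r.x[2])); print(f(r.x).reshape(-1,2).round(1))
# cup
def mask(c,box):
    im=c['image'].astype(int); m=np.zeros((480,640),np.uint8); x0,y0,x1,y1=box
    sub=im[y0:y1,x0:x1]; hsv=cv2.cvtColor(c['image'][y0:y1,x0:x1],cv2.COLOR_RGB2HSV); m[y0:y1,x0:x1]=(sub.max(2)<105)
    m=cv2.morphologyEx(m,cv2.MORPH_OPEN,np.ones((2,2),np.uint8)); n,l,st,_=cv2.connectedComponentsWithStats(m); k=1+np.argmax(st[1:,4]); return (l==k).astype(np.uint8)
for nm,c,b in(('t',t,(135,235,185,285)),('s',s,(385,325,432,372))):
    m=mask(c,b); cs,_=cv2.findContours(m,0,1); m=cv2.fillPoly(m,cs,1)
    if nm=='t': mt=m
    else: ms=m
print(mt.sum(),ms.sum())
V=np.array([(a,b,z) for a in(-.027,.027) for b in(-.027,.027) for z in(0,.076)])
def sil(c,P):
    u=proj(c,P); h=cv2.convexHull(u.astype(np.float32))
    m=np.zeros((480*1,640),np.uint8); cv2.fillConvexPoly(m,np.round(h*16).astype(np.int32),255,cv2.LINE_AA,4); return m/255.
def cost(p):
    P=V@rot(p[2]).T+[p[0],p[1],0]; e=0
    for c,m in((t,mt),(s,ms)):
        q=sil(c,P); e+=np.abs(q-m).sum()/m.sum()
    return e
best=min((minimize(cost,[.477,.36,a],method='Nelder-Mead',options=dict(initial_simplex=[[.477,.36,a],[.485,.36,a],[.477,.37,a],[.477,.36,a+.3]])) for a in np.radians([0,22,45,67])),key=lambda r:r.fun)
print('cup',best.x[:2],np.degrees(best.x[2]),best.fun)
P=V@rot(best.x[2]).T+[*best.x[:2],0]
for c,b,f_ in((t,(110,220,210,340),'ov_t.png'),(s,(380,310,490,380),'ov_s.png')):
    im=c['image'].copy()
    x0,y0,x1,y1=b; k=6; im=cv2.resize(im[y0:y1,x0:x1,::-1],None,fx=k,fy=k,interpolation=2)
    for u in proj(c,P): cv2.circle(im,tuple(np.round((u-[x0,y0]+.5)*k).astype(int)),3,(0,255,0),-1)
    cv2.imwrite('pics/'+f_,im)
E
python3 fit.py
```

```text
dryer [ 0.5369298  -0.25368594] -99.82425261796477
[[-1.   0.2]
 [-0.3  0.1]
 [-0.6 -1. ]
 [-0.   0.9]
 [-0.3  0.1]
 [-2.1 -2.7]
 [-2.  -0.1]
 [ 1.4 -2.2]]
655 632
cup [0.47589711 0.36313308] 31.486384989470984 0.40631981114022575
```

View pics/ov_t.png

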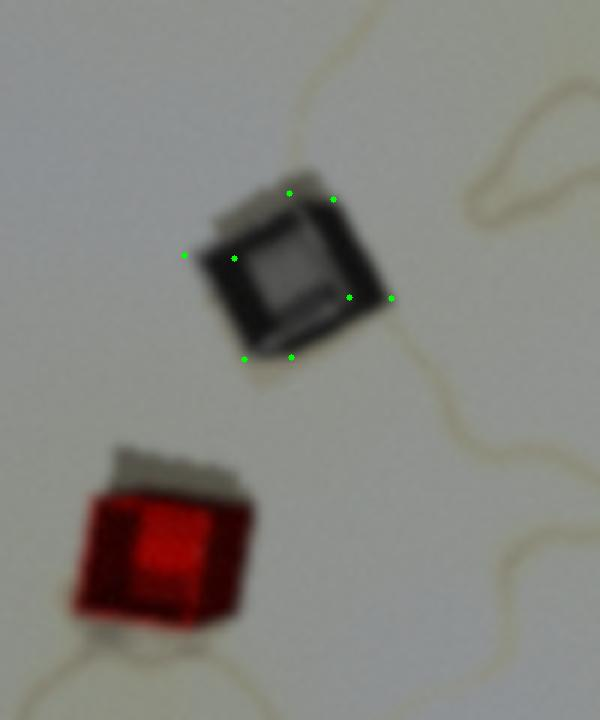

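View pics/ov_s.png

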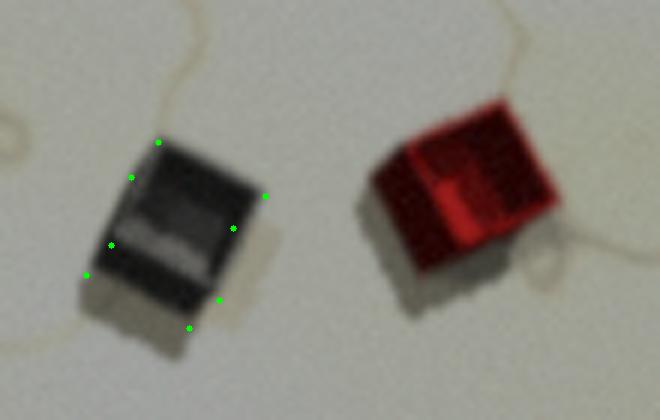

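>>> jog_arm:
  commands:
    - {"z": -3}
    - {"z": -5}
    - {"z": -5}
    - {"z": -5}
    - {"z": -3}
    - {"z": -1}

```text
validation failed for argument at $.co...
```

```bash
sed -i 's/<105/<80/' fit.py; python3 fit.py; python3 - <<'E'
from h import *
import pickle
S=pickle.load(open('s0.pkl','rb')); t,s=S['top'],S['side']
for z in(.10,.15,.17): print(z,ray(t,(334.5,236),z))
print('counter corner',ray(s,(65,75),0),'board',ray(t,(430,98),0.02),ray(t,(547,158),.02),ray(t,(437,166),.02))
print(ray(t,(137,313),.04))
print(proj(t,[0,0,0]))
o=ctrl.get_obs();print(o['clock'],o['joint_pos'].round(2),o['tool_pos'],o['orientation'])
E
```

```text
dryer [ 0.5369298  -0.25368594] -99.82425261796477
[[-1.   0.2]
 [-0.3  0.1]
 [-0.6 -1. ]
 [-0.   0.9]
 [-0.3  0.1]
 [-2.1 -2.7]
 [-2.  -0.1]
 [ 1.4 -2.2]]
551 492
cup [0.4734264  0.36182732] 27.99098890105399 0.42220743815210116
0.1 [ 0.56060624 -0.11875372  0.1       ]
0.15 [ 0.55745317 -0.11723576  0.15      ]
0.17 [ 0.55619195 -0.11662857  0.17      ]
counter corner [ 0.98214653 -1.14149873  0.        ] board [ 0.95856353 -0.3847541   0.02      ] [ 0.79255947 -0.71154842  0.02      ] [ 0.76579053 -0.40493843  0.02      ]
[0.34596495 0.41550677 0.04      ]
[[287.6834327  440.48510346]]
1.0 [-51.05  20.54   0.68  -0.   -70.13 -16.51] [ 0.25772637 -0.62382799  0.22656484] [-1.79999367e+02  2.28698012e-03 -1.57553835e+02]
```

>>> jog_arm:
  commands:
    - {"x": 0,"y": 0,"z": -3,"roll": 0}
    - {"x": 0,"y": 0,"z": -5,"roll": 0}
    - {"x": 0,"y": 0,"z": -5,"roll": 0}
    - {"x": 0,"y": 0,"z": -5,"roll": 0}
    - {"x": 0,"y": 0,"z": -3,"roll": 0}
    - {"x": 0,"y": 0,"z": -1,"roll": 0}

```text
clock: 1.6
tool_pos: [0.2577, -0.6245, 0.4513]
orientation: [-179.6, 0.0, -157.6]
force: [-0.3, 0.3, 0.2]
opening: 0.0876
```

```bash
cat > ob.py <<'E'
from h import *
o=ctrl.get_obs();print(round(o['clock'],2),o['joint_pos'].round(2),o['tool_pos'].round(4),o['orientation'].round(2),'F',np.round(o['force'],1),'M',np.round(o['moment'],2),round(o['opening'],4))
E
python3 ob.py
```

```text
1.6 [-5.105e+01  1.794e+01  2.512e+01  6.000e-02 -9.681e+01 -1.651e+01] [ 0.2577 -0.6245  0.4513] [-1.7963e+02  5.0000e-02 -1.5756e+02] F [-0.3  0.3  0.2] M [-0.06 -0.08  0.03] 0.0876
```

```bash
cat > go.py <<'E'
# usage: go.py x y z [n]: prints tool-axes delta cm to reach world TCP target
from h import *; import sys
o=ctrl.get_obs(); a=list(map(float,sys.argv[1:4])); n=int(sys.argv[4]) if len(sys.argv)>4 else 1
Rm=R.from_euler('xyz',o['orientation'],degrees=True).as_matrix()
d=(Rm.T@(np.array(a)-o['tool_pos']))*100
print('total cm',d.round(2),'per row',(d/n).round(3),'max',np.linalg.norm(d/n).round(2))
E
python3 go.py .42 -.25 .455 10; python3 - <<'E'
from h import *
Rm=R.from_euler('xyz',[180,0,-157.56],degrees=True).as_matrix(); print(Rm.T@np.array([5.4,61.1,0])/15)
E
```

```text
total cm [-29.29  28.42  -0.53] per row [-2.929  2.842 -0.053] max 4.08
[-1.88759616e+00  3.62748193e+00  4.44238414e-16]
```

>>> jog_arm:
  commands:
    - {"x": -2.9,"y": 2.8,"z": 0,"roll": 0}
    - {"x": -2.9,"y": 2.8,"z": 0,"roll": 0}
    - {"x": -2.9,"y": 2.8,"z": 0,"roll": 0}
    - {"x": -2.9,"y": 2.8,"z": 0,"roll": 0}
    - {"x": -2.9,"y": 2.8,"z": 0,"roll": 0}
    - {"x": -2.9,"y": 2.8,"z": 0,"roll": 0}
    - {"x": -2.9,"y": 2.8,"z": 0,"roll": 0}
    - {"x": -2.9,"y": 2.8,"z": 0,"roll": 0}
    - {"x": -2.9,"y": 2.8,"z": 0,"roll": 0}
    - {"x": -2.9,"y": 2.8,"z": 0,"roll": 0}

```text
clock: 2.6
tool_pos: [0.4189, -0.2526, 0.446]
orientation: [180.0, -0.0, -157.6]
force: [0.9, 0.2, 1.2]
opening: 0.0877
```

```bash
python3 ob.py; python3 go.py .474 .361 .40 16
```

```text
2.6 [-8.020e+00 -1.210e+00  1.730e+00 -2.000e-02 -9.298e+01 -5.953e+01] [ 0.4189 -0.2526  0.446 ] [ 1.7997e+02 -2.0000e-02 -1.5755e+02] F [0.9 0.2 1.2] M [-0.01 -0.09 -0.01] 0.0877
total cm [-28.52  54.61   4.62] per row [-1.783  3.413  0.289] max 3.86
```

>>> jog_arm:
  commands:
    - {"x": -1.8,"y": 3.4,"z": 0,"roll": 0}
    - {"x": -1.8,"y": 3.4,"z": 0,"roll": 0}
    - {"x": -1.8,"y": 3.4,"z": 0,"roll": 0}
    - {"x": -1.8,"y": 3.4,"z": 0,"roll": 0}
    - {"x": -1.8,"y": 3.4,"z": 0,"roll": 0}
    - {"x": -1.8,"y": 3.4,"z": 0,"roll": 0}
    - {"x": -1.8,"y": 3.4,"z": 0,"roll": 0}
    - {"x": -1.8,"y": 3.4,"z": 0,"roll": 0}
    - {"x": -1.8,"y": 3.4,"z": 1,"roll": 0}
    - {"x": -1.8,"y": 3.4,"z": 1,"roll": 0}
    - {"x": -1.8,"y": 3.4,"z": 2,"roll": 0}
    - {"x": -1.8,"y": 3.4,"z": 3,"roll": 0}

```text
clock: 3.8
tool_pos: [0.4628, 0.2071, 0.3766]
orientation: [180.0, 0.1, -157.5]
force: [0.1, 0.3, -0.8]
opening: 0.0876
```

```bash
python3 ob.py; python3 go.py .474 .361 .15 5
```

```text
3.8 [ 4.6350e+01  6.7000e-01 -5.0000e+00  2.0000e-02 -8.4200e+01 -1.1388e+02] [0.4628 0.2071 0.3766] [ 1.7996e+02  1.3000e-01 -1.5753e+02] F [ 0.1  0.3 -0.8] M [ 0.07 -0.1  -0.05] 0.0876
total cm [-6.87 13.78 22.69] per row [-1.373  2.756  4.537] max 5.48
```

>>> jog_arm:
  commands:
    - {"x": -1.2,"y": 2.3,"z": 3,"roll": 0}
    - {"x": -1.2,"y": 2.3,"z": 4,"roll": 0}
    - {"x": -1.2,"y": 2.3,"z": 4.5,"roll": 0}
    - {"x": -1.2,"y": 2.3,"z": 4.5,"roll": 0}
    - {"x": -1.2,"y": 2.3,"z": 4,"roll": 0}
    - {"x": -0.9,"y": 2.3,"z": 2.5,"roll": 0}
    - {"x": 0,"y": 0,"z": 0,"roll": -0.13}
    - {"x": 0,"y": 0,"z": 0,"roll": 0}

```text
clock: 4.6
tool_pos: [0.4728, 0.357, 0.1529]
orientation: [-179.9, -0.2, -149.9]
force: [0.4, 0.3, 0.0]
opening: 0.088
```

```bash
python3 ob.py; python3 - <<'E'
from h import *
s=snap('side','a.png'); t=snap('top','b.png')
crop(s,(350,280,490,400),5,'s1.png'); crop(t,(90,190,230,330),4,'t1.png')
E
python3 go.py .475 .361 .05 3
```

```text
4.6 [ 5.5940e+01  1.6270e+01 -1.5680e+01 -1.0000e-02 -5.8260e+01 -1.1587e+02] [0.4728 0.357  0.1529] [-179.92   -0.19 -149.93] F [0.4 0.3 0. ] M [ 0.    0.01 -0.  ] 0.088
total cm [-0.33  0.27 10.48] per row [-0.11   0.091  3.495] max 3.5
```

View pics/s1.png

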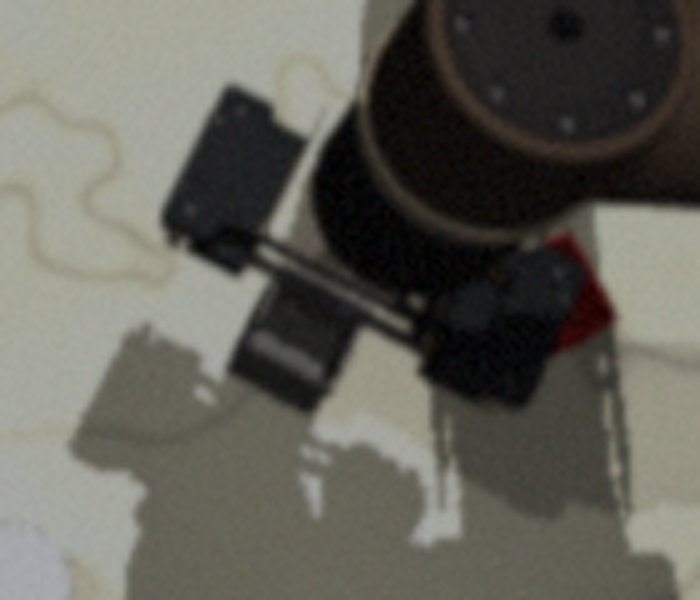

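>>> jog_arm:
  commands:
    - {"x": -0.3,"y": 0.3,"z": 3,"roll": 0}
    - {"x": 0,"y": 0,"z": 4,"roll": 0}
    - {"x": 0,"y": 0,"z": 3,"roll": 0}
    - {"x": 0,"y": 0,"z": 1.5,"roll": 0}
    - {"x": 0,"y": 0,"z": 0.4,"roll": 0}

```text
clock: 5.2
tool_pos: [0.4743, 0.3601, 0.0348]
orientation: [-180.0, -0.1, -150.3]
force: [0.3, -0.2, 0.8]
opening: 0.0876
```

>>> jog_arm:
  commands:
    - {"x": 0,"y": 0,"z": 0,"roll": 0}
    - {"x": 0,"y": 0,"z": 0,"roll": 0}
    - {"x": 0,"y": 0,"z": 0,"roll": 0}
    - {"x": 0,"y": 0,"z": 0,"roll": 0}
    - {"x": 0,"y": 0,"z": 0,"roll": 0}
    - {"x": 0,"y": 0,"z": 0,"roll": 0}
  gripper: 0

```text
clock: 5.8
tool_pos: [0.4749, 0.3616, 0.0366]
orientation: [180.0, 0.1, -150.1]
force: [-1.5, 0.9, 4.0]
opening: 0.0539
```

```bash
python3 ob.py; python3 - <<'E'
from h import *
s=snap('side','a2.png'); t=snap('top','b2.png')
crop(s,(350,280,490,400),5,'s2.png')
E
```

```text
5.8 [ 5.6040e+01  2.3880e+01 -2.2250e+01  1.0000e-02 -4.3810e+01 -1.1614e+02] [0.4749 0.3616 0.0366] [ 1.7998e+02  5.0000e-02 -1.5009e+02] F [-1.5  0.9  4. ] M [-0.09  0.52 -0.07] 0.0539
```

View pics/s2.png

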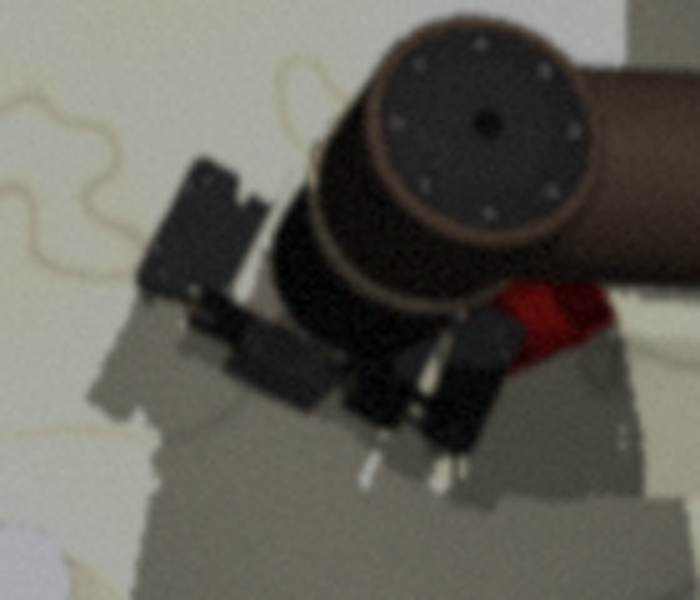

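```bash
cat > kin.py <<'E'
import numpy as np
from scipy.optimize import least_squares
D=np.array([[-51.045,20.546,.682,0,-70.136,-16.507,.2577,-.6238,.2266],
[-51.05,17.94,25.12,.06,-96.81,-16.51,.2577,-.6245,.4513],
[-8.02,-1.21,1.73,-.02,-92.98,-59.53,.4189,-.2526,.446],
[46.35,.67,-5,.02,-84.2,-113.88,.4628,.2071,.3766],
[55.94,16.27,-15.68,0,-58.26,-115.87,.4728,.357,.1529],
[56.04,23.88,-22.25,.01,-43.81,-116.14,.4749,.3616,.0366]])
def fk(p,q):
    r0,z0,L1,L2,a,T,d=p; q=np.radians(q); e=q[2]-q[1]; t=e-q[4]-np.pi/2  # tool elevation offset from down
    # tool direction: angle from down toward outward = tau
    tau=e-q[4]-np.pi/2
    r=r0+L1*np.sin(q[1])+L2*np.cos(e)-a*np.sin(e)+T*np.sin(tau); z=z0+L1*np.cos(q[1])+L2*np.sin(e)+a*np.cos(e)-T*np.cos(tau)
    c,s=np.cos(q[0]),np.sin(q[0]); return np.array([c*r+s*d,s*r-c*d,z]),np.degrees(tau)
if __name__=='__main__':
    for sg in(1,):
        f=lambda p:np.concatenate([fk(p,x[:6])[0]-x[6:] for x in D]+[(np.array(p[4:6])-[0,.3])*.002])
        r=least_squares(f,[0,.4,.55,.47,0,.3,.19]); print(r.x.round(4),np.abs(r.fun).max()*1000)
        for x in D: print(fk(r.x,x[:6])[1].round(2))
E
python3 kin.py
```

```text
[-0.0026 -0.1828  0.6057  0.4665  0.0032  0.0036  0.1919] 0.7085489573017689
-39.73
13.99
5.92
-11.47
-63.69
-92.32
```

```bash
sed -i 's|tau=e-q\[4\]-np.pi/2$|tau=e+q[4]+np.pi/2|; s|t=e-q.*$||' kin.py; sed -i 's/e=q\[2\]-q\[1\];.*/e=q[2]-q[1]/' kin.py; python3 kin.py
```

```text
[-2.000e-04  1.944e-01  6.013e-01  4.638e-01  1.000e-04  3.734e-01
  1.919e-01] 0.2197890227372823
0.0
0.37
-0.04
0.13
-0.21
0.06
```

>>> jog_arm:
  commands:
    - {"x": 0,"y": 0,"z": -1,"roll": 0}
    - {"x": 0,"y": 0,"z": -2,"roll": 0}
    - {"x": 1,"y": -3.2,"z": 0,"roll": -0.0}
    - {"x": 1.2,"y": -3.8,"z": 0,"roll": 0}
    - {"x": 1.1,"y": -3.8,"z": 0,"roll": 0}
    - {"x": 0,"y": 0,"z": 0,"roll": -0.146}
    - {"x": 0,"y": 0,"z": 0,"roll": -0.146}
    - {"x": 0,"y": 0,"z": 0,"roll": -0.146}
    - {"x": 0,"y": 0,"z": 0,"roll": -0.146}
    - {"x": 0,"y": 0,"z": 0,"roll": -0.146}
    - {"x": 0,"y": 0,"z": 0,"roll": -0.146}
    - {"x": 0,"y": 0,"z": 0,"roll": 0}

```text
clock: 7.1
tool_pos: [0.4998, 0.2511, 0.0662]
orientation: [180.0, -0.0, -99.8]
force: [-0.6, -0.8, -0.5]
opening: 0.0537
```

```bash
python3 ob.py
```

```text
7.1 [ 46.73  18.81 -25.53  -0.   -45.66 -56.51] [0.4998 0.2511 0.0662] [180.    -0.   -99.79] F [-0.6 -0.8 -0.5] M [0.05 0.13 0.01] 0.0537
```

>>> jog_arm:
  commands:
    - {"x": 0,"y": 0,"z": 1.5,"roll": 0}
    - {"x": 0,"y": 0,"z": 1.2,"roll": 0}
    - {"x": 0,"y": 0,"z": 0.4,"roll": 0}
    - {"x": 0,"y": 0,"z": 0,"roll": 0}

```text
clock: 7.5
tool_pos: [0.4996, 0.251, 0.036]
orientation: [180.0, -0.1, -100.0]
force: [-6.1, -1.2, 14.3]
opening: 0.0538
```

>>> jog_arm:
  commands:
    - {"x": 0,"y": 0,"z": 0,"roll": 0}
    - {"x": 0,"y": 0,"z": 0,"roll": 0}
    - {"x": 0,"y": 0,"z": 0,"roll": 0}
    - {"x": 0,"y": 0,"z": -2,"roll": 0}
    - {"x": 0,"y": 0,"z": -4,"roll": 0}
    - {"x": 0,"y": 0,"z": -3,"roll": 0}
    - {"x": -3.5,"y": 0,"z": 0,"roll": 0}
    - {"x": -3.5,"y": 0,"z": 0,"roll": 0}
  gripper: 8.7

```text
clock: 8.3
tool_pos: [0.5127, 0.321, 0.1267]
orientation: [-179.9, 0.1, -100.0]
force: [0.7, -0.2, -0.3]
opening: 0.0868
```

```bash
python3 ob.py; python3 - <<'E'
from h import *
s=snap('side','a3.png'); t=snap('top','b3.png')
crop(s,(290,240,450,360),5,'s3.png')
E
```

```text
8.3 [ 50.54  18.58 -16.19   0.   -55.07 -60.58] [0.5127 0.321  0.1267] [-1.7992e+02  1.5000e-01 -1.0004e+02] F [ 0.7 -0.2 -0.3] M [ 0.08  0.05 -0.01] 0.0868
```

View pics/s3.png

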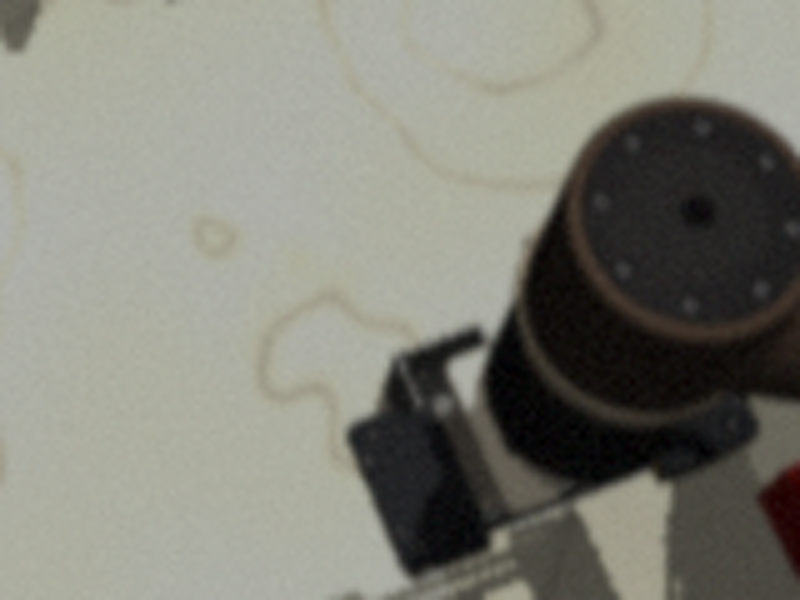

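```bash
python3 - <<'E'
from h import *
import pickle
S=pickle.load(open('s0.pkl','rb'))
for n in('side','top'): print(n,proj(S[n],[[.4996,.251,0],[.4996,.251,.076]]))
im=cv2.imread('pics/b3.png'); cv2.imwrite('pics/t3.png',cv2.resize(im[200:350,120:320],None,fx=4,fy=4,interpolation=2))
E
```

```text
side [[377.88119412 322.96002377]
 [381.04171359 316.41752539]]
top [[201.55580623 257.95661105]
 [195.93167959 257.25938858]]
```

View pics/t3.png

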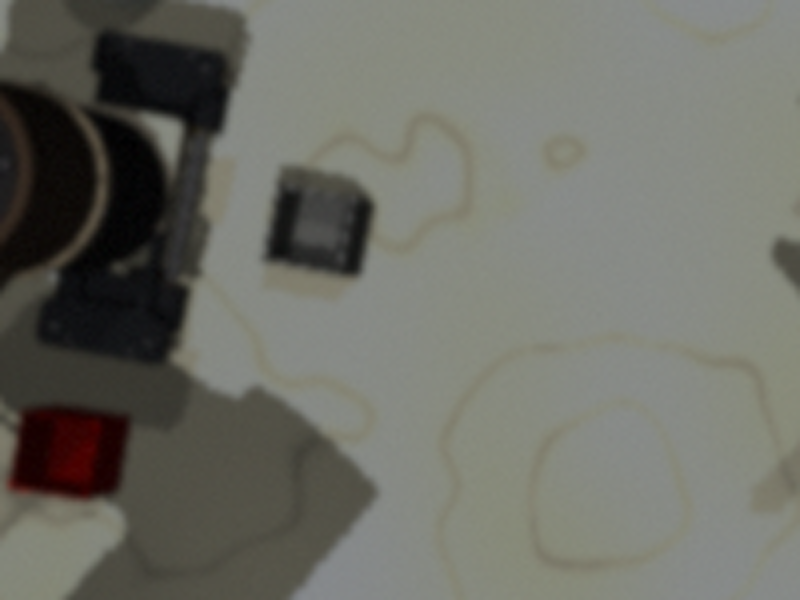

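>>> jog_arm:
  commands:
    - {"x": 0,"y": 0,"z": 0,"roll": 0}
    - {"x": 0,"y": 0,"z": 0,"roll": 0}
    - {"x": 0,"y": 0,"z": 3,"roll": 0}
    - {"x": 0,"y": 0,"z": 2.3,"roll": 0}
    - {"x": 0,"y": 0,"z": 0.8,"roll": 0}
    - {"x": 0,"y": 0,"z": 0,"roll": 0}
    - {"x": 0,"y": 0,"z": 0,"roll": 0}
  gripper: 0

```text
clock: 9.1
tool_pos: [0.5125, 0.3203, 0.0648]
orientation: [-180.0, 0.0, -99.9]
force: [0.6, -0.4, 0.9]
opening: 0.0367
```

```bash
python3 ob.py
```

```text
9.1 [ 5.052e+01  2.245e+01 -1.985e+01  3.000e-02 -4.765e+01 -6.046e+01] [0.5125 0.3203 0.0648] [-1.7996e+02  3.0000e-02 -9.9920e+01] F [ 0.6 -0.4  0.9] M [0.04 0.   0.04] 0.0367
```

>>> jog_arm:
  commands:
    - {"x": 1.5,"y": 0,"z": 0,"roll": 0}
    - {"x": 1.5,"y": 0,"z": 0,"roll": 0}
    - {"x": 1,"y": 0,"z": 0,"roll": 0}
    - {"x": 1,"y": 0,"z": 0,"roll": 0}
    - {"x": 1,"y": 0,"z": 0,"roll": 0}
    - {"x": 1,"y": 0,"z": 0,"roll": 0}
    - {"x": 1,"y": 0,"z": 0,"roll": 0}
    - {"x": 0,"y": 0,"z": 0,"roll": 0}

```text
clock: 9.9
tool_pos: [0.4985, 0.2406, 0.0649]
orientation: [-179.9, 0.1, -99.9]
force: [-0.6, -0.5, 0.3]
opening: 0.0005
```

```bash
python3 ob.py; python3 - <<'E'
from h import *
s=snap('side','a4.png'); t=snap('top','b4.png')
crop(s,(290,220,450,340),5,'s4.png'); crop(t,(130,190,290,310),5,'t4.png')
E
```

```text
9.9 [ 4.605e+01  1.838e+01 -2.644e+01  2.000e-02 -4.509e+01 -5.599e+01] [0.4985 0.2406 0.0649] [-1.7994e+02  7.0000e-02 -9.9930e+01] F [-0.6 -0.5  0.3] M [ 0.05  0.07 -0.02] 0.0005
```

View pics/t4.png

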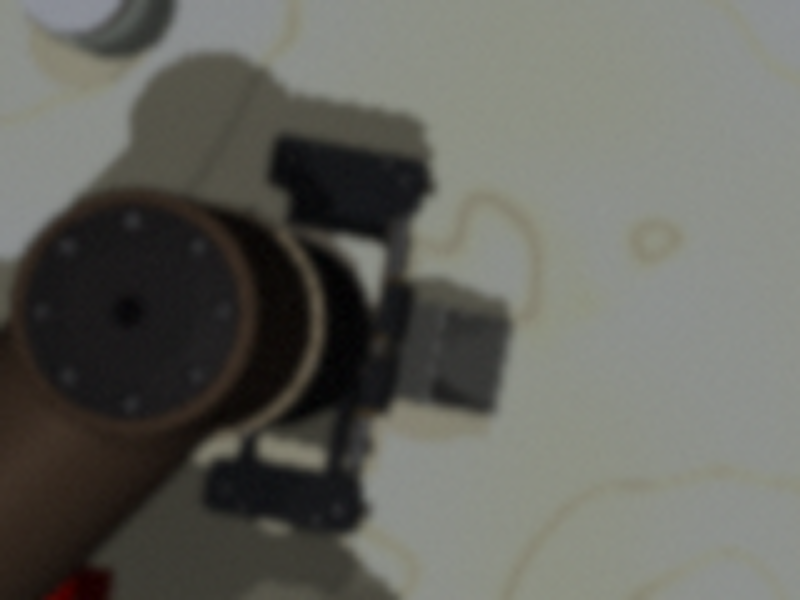

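>>> jog_arm:
  commands:
    - {"x": -2,"y": 0,"z": -1,"roll": 0}
    - {"x": -4,"y": 0,"z": -3,"roll": 0}
    - {"x": -4,"y": 0,"z": -4,"roll": 0}
    - {"x": -3,"y": 0,"z": -4,"roll": 0}
  gripper: 8.7

```text
clock: 10.4
tool_pos: [0.5191, 0.3656, 0.1791]
orientation: [179.9, -0.2, -99.9]
force: [1.2, 0.5, -0.0]
opening: 0.0272
```

```bash
python3 ob.py; python3 - <<'E'
from h import *
s=snap('side','a5.png'); t=snap('top','b5.png')
a=cv2.resize(s['image'][260:360,310:430,::-1],None,fx=5,fy=5,interpolation=2)[:480,:400];b=cv2.resize(t['image'][210:306,170:250,::-1],None,fx=5,fy=5,interpolation=2)
cv2.imwrite('pics/st5.png',np.hstack([a,b]))
E
```

```text
10.4 [ 5.273e+01  1.879e+01 -8.300e+00 -2.000e-02 -6.309e+01 -6.262e+01] [0.5191 0.3656 0.1791] [ 1.799e+02 -1.500e-01 -9.991e+01] F [ 1.2  0.5 -0. ] M [ 0.16 -0.1   0.01] 0.0272
```

View pics/st5.png

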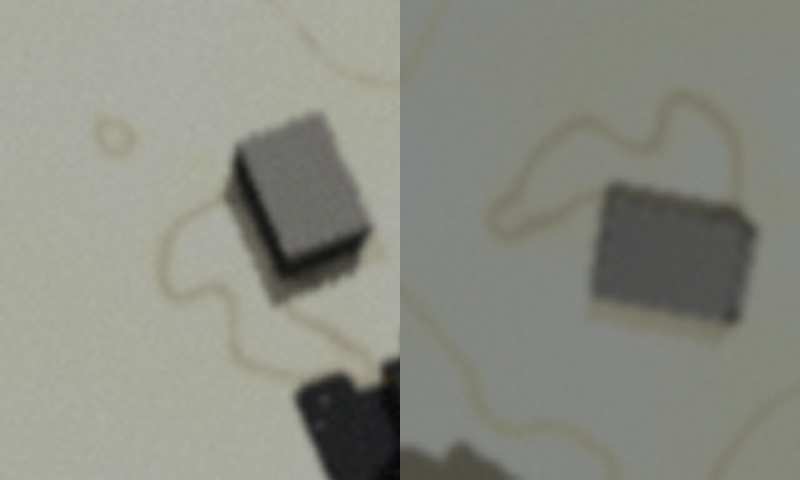

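>>> jog_arm:
  commands:
    - {"x": 2,"y": 0,"z": -4.5,"roll": 0}
    - {"x": 2,"y": 0,"z": -4.5,"roll": 0}
    - {"x": 2,"y": 0,"z": -4.5,"roll": 0}
    - {"x": 2,"y": 0,"z": -4.5,"roll": 0}
    - {"x": 2,"y": 0,"z": -4.5,"roll": 0}
    - {"x": 2,"y": 0,"z": -4.5,"roll": 0}
    - {"x": 4.5,"y": -0.4,"z": 0,"roll": 0}
    - {"x": 4.5,"y": -0.4,"z": 0,"roll": 0}
    - {"x": 4.5,"y": -0.4,"z": 0,"roll": 0}
    - {"x": 4.5,"y": -0.4,"z": 0,"roll": 0}
    - {"x": 4.5,"y": -0.4,"z": 0,"roll": 0}
    - {"x": 4.5,"y": -0.4,"z": 0,"roll": 0}

```text
clock: 11.7
tool_pos: [0.4754, -0.0252, 0.4487]
orientation: [180.0, -0.0, -99.9]
force: [1.3, -0.1, -0.7]
opening: 0.0872
```

```bash
python3 ob.py; python3 - <<'E'
from h import *
import pickle
S=pickle.load(open('s0.pkl','rb'))
s=ctrl.snapshot('side');t=ctrl.snapshot('top'); pickle.dump({'side':s,'top':t},open('s5.pkl','wb'))
print(ray(t,(223.1,261),.054),ray(s,(370.6,297.4),.054))
E
python3 go.py .46 -.2 .45 4
```

```text
11.7 [ 2.071e+01 -2.550e+00  7.900e-01 -2.000e-02 -9.338e+01 -3.059e+01] [ 0.4754 -0.0252  0.4487] [ 1.7995e+02 -1.0000e-02 -9.9880e+01] F [ 1.3 -0.1 -0.7] M [ 0.02 -0.04  0.04] 0.0872
[0.49104589 0.18143602 0.054     ] [0.48846374 0.18467761 0.054     ]
total cm [17.24 -1.55 -0.07] per row [ 4.31  -0.387 -0.016] max 4.33
```

>>> jog_arm:
  commands:
    - {"x": 4.5,"y": -0.4,"z": 0,"roll": 0}
    - {"x": 4.5,"y": -0.4,"z": 0,"roll": 0}
    - {"x": 4.5,"y": -0.4,"z": 0,"roll": 0}
    - {"x": 4.5,"y": 0,"z": 0,"roll": 0}
    - {"x": 4.3,"y": 1,"z": 0,"roll": 0}
    - {"x": 4.3,"y": 1,"z": 0,"roll": 0}
    - {"x": 4.3,"y": 1,"z": 0,"roll": 0}
    - {"x": 4.3,"y": 1,"z": 0,"roll": 0}
    - {"x": 4.3,"y": 1,"z": 0,"roll": 0}
    - {"x": 4.3,"y": 1,"z": 0,"roll": 0}
    - {"x": 4.3,"y": 1,"z": 0,"roll": 0}
    - {"x": 4.3,"y": 2,"z": 0,"roll": 0}

```text
clock: 13.0
tool_pos: [0.3091, -0.5275, 0.4476]
orientation: [179.9, 0.1, -99.9]
force: [0.7, -0.3, 0.1]
opening: 0.087
```

```bash
python3 ob.py; python3 go.py .05 -.88 .30 9
```

```text
13.0 [-4.137e+01  1.144e+01  1.606e+01 -3.000e-02 -9.475e+01  3.151e+01] [ 0.3091 -0.5275  0.4476] [ 1.7991e+02  1.0000e-01 -9.9860e+01] F [ 0.7 -0.3  0.1] M [-0.02 -0.06  0.  ] 0.087
total cm [39.19 19.46 14.73] per row [4.354 2.163 1.636] max 5.13
```

```bash
python3 - <<'E'
from h import *
import pickle
s=pickle.load(open('s5.pkl','rb'))['side']
for uv in((490,0),(560,75),(640,190),(500,90),(20,90)): print(uv,ray(s,uv,0))
print(proj(s,[[-.365,-.88,.3],[-.2,-.88,.3],[-.2,-.9,0]]))
E
```

```text
(490, 0) [-0.633007   -0.62487611  0.        ]
(560, 75) [-0.60948588 -0.18454957  0.        ]
(640, 190) [-0.50195552  0.32350363  0.        ]
(500, 90) [-0.37233303 -0.24463708  0.        ]
(20, 90) [ 1.14968226 -1.15919068  0.        ]
[[412.99343712 -88.00675548]
 [374.37337597 -72.14265519]
 [363.46342982  -2.10927414]]
```

View pics/a5.png

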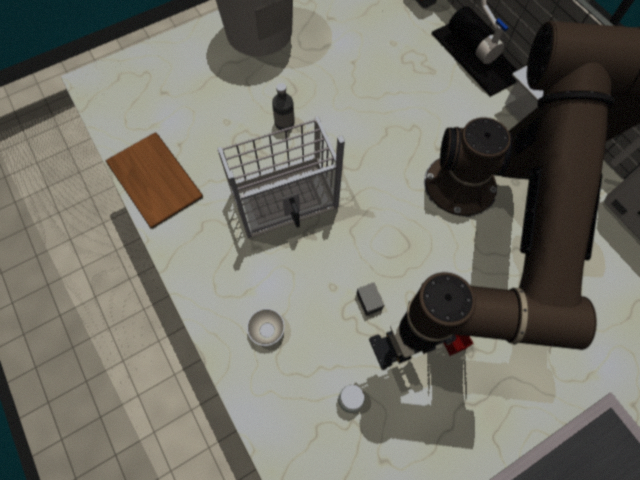

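>>> jog_arm:
  commands:
    - {"x": 3,"y": 3.8,"z": 0.5,"roll": 0}
    - {"x": 3,"y": 3.8,"z": 0.5,"roll": 0}
    - {"x": 3,"y": 3.8,"z": 0.5,"roll": 0}
    - {"x": 3,"y": 3.8,"z": 0.5,"roll": 0}
    - {"x": 3,"y": 3.8,"z": 0.5,"roll": 0}
    - {"x": 3,"y": 3.8,"z": 0.5,"roll": 0}
    - {"x": 3,"y": 3.8,"z": 0.5,"roll": 0}
    - {"x": 3,"y": 3.8,"z": 0.5,"roll": 0}
    - {"x": 3,"y": 3.8,"z": 0.5,"roll": 0}
    - {"x": 3,"y": 3.8,"z": 0.5,"roll": 0}
    - {"x": 3,"y": 3.8,"z": 0.5,"roll": 0}
    - {"x": 3,"y": 3.8,"z": 0.5,"roll": 0}

```text
clock: 14.2
tool_pos: [-0.2032, -0.803, 0.3878]
orientation: [-180.0, 0.1, -99.9]
force: [0.8, -0.7, 0.7]
opening: 0.0869
```

```bash
python3 ob.py
```

```text
14.2 [-9.082e+01  3.550e+01  4.509e+01 -2.000e-02 -9.968e+01  8.094e+01] [-0.2032 -0.803   0.3878] [-1.800e+02  9.000e-02 -9.988e+01] F [ 0.8 -0.7  0.7] M [-0.25  0.04 -0.03] 0.0869
```

Now push outward to see how the arm behaves at the edge of its reach.

>>> jog_arm:
  commands:
    - {"x": 4,"y": 0,"z": 0,"roll": 0}
    - {"x": 4,"y": 0,"z": 0,"roll": 0}
    - {"x": 4,"y": 0,"z": 0,"roll": 0}
    - {"x": 4,"y": 0,"z": 0,"roll": 0}
    - {"x": 4,"y": 0,"z": 0,"roll": 0}
    - {"x": 4,"y": 0,"z": 0,"roll": 0}

```text
clock: 14.8
tool_pos: [-0.221, -0.946, 0.3398]
orientation: [179.1, -5.2, -99.8]
force: [0.5, 0.5, -0.9]
opening: 0.0869
```

```bash
python3 ob.py
```

```text
14.8 [ -91.08   52.88   71.59    1.78 -103.67   81.69] [-0.221  -0.946   0.3398] [179.05  -5.23 -99.84] F [ 0.5  0.5 -0.9] M [ 0.31 -0.07 -0.  ] 0.0869
```

>>> jog_arm:
  commands:
    - {"x": 5,"y": 0,"z": 0,"roll": 0}
    - {"x": 5,"y": 0,"z": 0,"roll": 0}
    - {"x": 5,"y": 0,"z": 0,"roll": 0}
    - {"x": 5,"y": 0,"z": 0,"roll": 0}
    - {"x": 5,"y": 0,"z": 0,"roll": 0}
    - {"x": 5,"y": 0,"z": 0,"roll": 0}
    - {"x": 5,"y": 0,"z": 0,"roll": 0}
    - {"x": 5,"y": 0,"z": 0,"roll": 0}

```text
clock: 15.6
tool_pos: [-0.2328, -1.0862, 0.2997]
orientation: [176.5, -21.3, -99.2]
force: [0.2, 0.1, 0.3]
opening: 0.0871
```

```bash
python3 ob.py
```

```text
15.6 [-89.88  57.84  71.57   6.84 -83.27  80.46] [-0.2328 -1.0862  0.2997] [176.54 -21.29 -99.2 ] F [0.2 0.1 0.3] M [ 1.16 -0.3  -0.  ] 0.0871
```

>>> jog_arm:
  commands:
    - {"x": 5,"y": 0,"z": 0,"roll": 0}
    - {"x": 5,"y": 0,"z": 0,"roll": 0}
    - {"x": 5,"y": 0,"z": 0,"roll": 0}
    - {"x": 5,"y": 0,"z": 0,"roll": 0}
    - {"x": 5,"y": 0,"z": 0,"roll": 0}
    - {"x": 5,"y": 0,"z": 0,"roll": 0}
    - {"x": 5,"y": 0,"z": 0,"roll": 0}
    - {"x": 5,"y": 0,"z": 0,"roll": 0}

```text
clock: 16.4
tool_pos: [-0.2346, -1.1793, 0.3709]
orientation: [173.5, -38.0, -97.5]
force: [-0.6, 0.2, -0.3]
opening: 0.0874
```

```bash
cat >> ob.py <<'E'
Rm=R.from_euler('xyz',o['orientation'],degrees=True).as_matrix(); zz=Rm[:,2]; yy=Rm[:,1]
print('tilt',np.degrees(np.arccos(-zz[2])).round(2),'az',np.degrees(np.arctan2(zz[1],zz[0])).round(1),'jaw az',np.degrees(np.arctan2(yy[1],yy[0])).round(1),'jaw elev',np.degrees(np.arcsin(yy[2])).round(1))
E
python3 ob.py
```

```text
16.4 [-88.51  58.08  71.57  13.   -67.24  77.64] [-0.2346 -1.1793  0.3709] [173.51 -37.96 -97.53] F [-0.6  0.2 -0.3] M [ 1.98 -0.56  0.02] 0.0874
tilt 38.43 az -108.0 jaw az 168.5 jaw elev 5.1
```

>>> jog_arm:
  commands:
    - {"x": 5,"y": 0,"z": 0,"roll": 0}
    - {"x": 5,"y": 0,"z": 0,"roll": 0}
    - {"x": 5,"y": 0,"z": 0,"roll": 0}
    - {"x": 0,"y": 0,"z": 0,"roll": 0}

```text
clock: 16.8
tool_pos: [-0.2317, -1.1998, 0.4268]
orientation: [172.1, -44.3, -96.5]
force: [-0.3, 0.4, -0.2]
opening: 0.0869
```

```bash
python3 ob.py
```

```text
16.8 [-87.91  56.99  71.71  15.69 -62.49  76.29] [-0.2317 -1.1998  0.4268] [172.06 -44.33 -96.5 ] F [-0.3  0.4 -0.2] M [ 2.2  -0.63 -0.01] 0.0869
tilt 44.89 az -107.8 jaw az 167.9 jaw elev 5.7
```

>>> jog_arm:
  commands:
    - {"x": -3,"y": 0,"z": -3,"roll": 0.141}
    - {"x": -3,"y": 0,"z": -3,"roll": 0}
    - {"x": 0,"y": 0,"z": 0,"roll": 0}

```text
clock: 17.1
tool_pos: [-0.2197, -1.1474, 0.4197]
orientation: [176.0, -43.8, -102.6]
force: [-1.1, -1.3, -0.6]
opening: 0.0868
```

```bash
python3 ob.py; cat > kin6.py <<'E'
import numpy as np
from scipy.optimize import least_squares
from scipy.spatial.transform import Rotation as R
def Rz(a): return R.from_euler('z',a).as_matrix()
def Ry(a): return R.from_euler('y',a).as_matrix()
def Rx(a): return R.from_euler('x',a).as_matrix()
def fk(p,q,full=False):
    z0,L1,L2,T,d1,d2,a=p; q=np.radians(q)
    R1=Rz(q[0]); p0=np.array([0,0,z0]); 
    Ru=R1@Ry(q[1])           # upper arm along z, leaning fwd
    pe=p0+Ru@np.array([0,-d1,L1])
    Rf=R1@Ry(q[1]-q[2])        # forearm along x elev e=j3-j2
    R4=Rf@Rx(s4*q[3])
    pw=pe+Rf@np.array([L2,0,a])+R4@np.array([0,-d2,0])
    R5=R4@Ry(-q[4])           # tool along x of R5
    pt=pw+R5@np.array([T,0,0])
    R6=R5@Rx(s6*q[5])
    # tool frame: z along R5 x
    Rt=R6@C
    return (pt,Rt,pe,pw) if full else (pt,Rt)
s4=-1; s6=1; C=np.array([[0,0,1],[0,1,0],[-1,0,0]]).astype(float)
E
cat > data.txt <<'E'
-51.045 20.546 .682 0 -70.136 -16.507 .2577 -.6238 .2266 180 0 -157.55
-51.05 17.94 25.12 .06 -96.81 -16.51 .2577 -.6245 .4513 -179.63 .05 -157.56
-8.02 -1.21 1.73 -.02 -92.98 -59.53 .4189 -.2526 .446 179.97 -.02 -157.55
55.94 16.27 -15.68 0 -58.26 -115.87 .4728 .357 .1529 -179.92 -.19 -149.93
56.04 23.88 -22.25 .01 -43.81 -116.14 .4749 .3616 .0366 180 .05 -150.09
-91.08 52.88 71.59 1.78 -103.67 81.69 -.221 -.946 .3398 179.05 -5.23 -99.84
-89.88 57.84 71.57 6.84 -83.27 80.46 -.2328 -1.0862 .2997 176.54 -21.29 -99.2
-88.51 58.08 71.57 13 -67.24 77.64 -.2346 -1.1793 .3709 173.51 -37.96 -97.53
-87.91 56.99 71.71 15.69 -62.49 76.29 -.2317 -1.1998 .4268 172.06 -44.33 -96.5
E
cat > fitk.py <<'E'
import kin6; from kin6 import *
D=np.loadtxt('data.txt')
for a4 in(1,-1):
  for a6 in(1,-1):
    kin6.s4=a4;kin6.s6=a6
    Rm=[R.from_euler('xyz',x[9:],degrees=True).as_matrix() for x in D]
    # solve C from first
    kin6.C=np.eye(3); p0=[.2,.6,.46,.37,.1,.09,0]; kin6.C=np.round(fk(p0,D[0,:6])[1].T@Rm[0])
    e=[np.degrees(np.arccos(np.clip((np.trace(fk(p0,x[:6])[1].T@r)-1)/2,-1,1))).round(1) for x,r in zip(D,Rm)]
    f=lambda p:np.concatenate([fk(p,x[:6])[0]-x[6:9] for x in D]); r=least_squares(f,p0)
    print(a4,a6,e,r.x.round(4),np.abs(r.fun).max()*1000,kin6.C.tolist())
E
python3 fitk.py
```

```text
17.1 [-87.16  45.32  46.26  18.96 -50.53  66.24] [-0.2197 -1.1474  0.4197] [ 176.02  -43.83 -102.6 ] F [-1.1 -1.3 -0.6] M [ 2.14 -0.64  0.04] 0.0868
tilt 43.98 az -108.3 jaw az 164.6 jaw elev 2.9
1 1 [np.float64(0.0), np.float64(0.0), np.float64(67.1), np.float64(180.0), np.float64(180.0), np.float64(180.0), np.float64(180.0), np.float64(180.0), np.float64(180.0)] [ 0.0204  0.6753  0.4606  0.236   0.7246 -0.4975 -0.0355] 84.5079883471875 [[-0.0, -0.0, 1.0], [-1.0, 1.0, 0.0], [-1.0, -1.0, -0.0]]
1 -1 [np.float64(0.0), np.float64(0.1), np.float64(0.0), np.float64(0.0), np.float64(0.0), np.float64(3.6), np.float64(13.7), np.float64(26.0), np.float64(31.4)] [ 0.0204  0.6753  0.4606  0.236   0.7246 -0.4975 -0.0355] 84.5079883471875 [[-0.0, -0.0, 1.0], [-1.0, -0.0, -0.0], [0.0, -1.0, -0.0]]
-1 1 [np.float64(0.0), np.float64(0.0), np.float64(67.1), np.float64(180.0), np.float64(180.0), np.float64(180.0), np.float64(180.0), np.float64(180.0), np.float64(180.0)] [ 1.988e-01  6.016e-01  4.636e-01  3.780e-01 -4.000e-04  1.922e-01
 -0.000e+00] 0.0841977344951117 [[-0.0, -0.0, 1.0], [-1.0, 1.0, 0.0], [-1.0, -1.0, -0.0]]
-1 -1 [np.float64(0.0), np.float64(0.0), np.float64(0.0), np.float64(0.0), np.float64(0.0), np.float64(0.0), np.float64(0.0), np.float64(0.0), np.float64(0.0)] [ 1.988e-01  6.016e-01  4.636e-01  3.780e-01 -4.000e-04  1.922e-01
 -0.000e+00] 0.0841977344951117 [[-0.0, -0.0, 1.0], [-1.0, -0.0, -0.0], [0.0, -1.0, -0.0]]
```

```bash
cat >> kin6.py <<'E'
s4=-1;s6=-1;C=np.array([[0,0,1],[-1,0,0],[0,-1,0]]).astype(float)
P=[.1988,.6016,.4636,.378,-.0004,.1922,0.]
LO=np.array([-176.03,-82.01,-58.28,-173.87,-174.79,-173.66]);HI=np.array([176.03,121.73,71.71,95.51,-.11,173.66])
def ik(q0,pos,Rt):
    def f(q):
        p,r=fk(P,q); return np.concatenate([(p-pos),.3*R.from_matrix(Rt.T@r).as_rotvec()])
    s=least_squares(f,np.clip(q0,LO+.01,HI-.01),bounds=(LO,HI),x_scale=30.); return s.x,np.abs(s.fun).max()
def path(q,pts,Rt,n=15):
    p0,_=fk(P,q)
    for w in pts:
        qs=[]
        for k in range(1,n+1):
            q,e=ik(q,p0+(np.array(w)-p0)*k/n,Rt); qs.append(q)
            if e>1e-3: print('ERR',w,k,e)
        p0=np.array(w); qs=np.array(qs); print(np.round(w,3),'q',q.round(1),'minmargin',np.minimum(qs-LO,HI-qs).min(0).round(0)); pe,pw=fk(P,q,True)[2:]; print('   elbow',pe.round(2),'wrist',pw.round(2))
    return q
E
cat > p1.py <<'E'
from kin6 import *; from plant import ctrl
o=ctrl.get_obs(); q=o['joint_pos']; p,Rt=fk(P,q); print('fkerr',p-o['tool_pos'])
z=Rt[:,2]; yj=np.cross(z,[0,0,1.]); yj/=np.linalg.norm(yj); yj*=np.sign(yj@Rt[:,1]); Rt=np.column_stack([np.cross(yj,z),yj,z]); print(Rt.round(2))
h=np.array([.560,-.119,.11])
q=path(q,[(.3,-.6,.5),(.5,-.1,.5),h+.019*z-.12*z,h+.019*z,h+.019*z+[0,0,.21]],Rt)
c=np.array([.49,.183,.03]); q1=path(q,[h+.019*z+[0,0,.21]-.15*z,c+.019*z-.1*z,c+.019*z,c+[0,0,.1]],Rt)
E
python3 p1.py; python3 ob.py
```

```text
fkerr [3.05190112e-05 3.02254606e-05 1.59432365e-04]
[[-0.23 -0.95 -0.22]
 [-0.68  0.31 -0.66]
 [ 0.69  0.   -0.72]]
[ 0.3 -0.6  0.5] q [-28.    1.8 -18.4  47.2 -69.   -7.8] minmargin [ 91.  82.  37.  47.  39. 117.]
   elbow [ 0.02 -0.01  0.8 ] wrist [ 0.38 -0.35  0.77]
[ 0.5 -0.1  0.5] q [  30.5   10.1   -3.6   29.  -109.7  -47.2] minmargin [145.  80.  37.  49.  65. 126.]
   elbow [0.09 0.05 0.79] wrist [0.58 0.15 0.77]
[ 0.582 -0.052  0.183] q [ 30.7  28.5 -17.7  27.4 -81.  -62.6] minmargin [145.  93.  41.  67.  67. 111.]
   elbow [0.25 0.15 0.73] wrist [0.66 0.2  0.45]
[ 0.556 -0.132  0.096] q [ 24.7  30.5 -29.5  33.4 -67.3 -66.7] minmargin [146.  91.  29.  62.  67. 107.]
   elbow [0.28 0.13 0.72] wrist [0.64 0.12 0.37]
[ 0.556 -0.132  0.306] q [ 25.2  18.8 -16.6  30.2 -88.4 -53.8] minmargin [151.  92.  29.  63.  69. 108.]
   elbow [0.18 0.08 0.77] wrist [0.64 0.12 0.58]
[ 0.589 -0.033  0.414] q [  31.8   21.3    1.5   27.4 -105.   -51.4] minmargin [144. 100.  43.  66.  70. 120.]
   elbow [0.19 0.12 0.76] wrist [0.67 0.22 0.69]
[0.508 0.236 0.088] q [ 53.6  39.8  -5.4  12.4 -87.3 -77.4] minmargin [122.  82.  51.  69.  71.  96.]
   elbow [0.23 0.31 0.66] wrist [0.59 0.49 0.36]
[0.486 0.17  0.016] q [ 51.7  40.8 -16.8  14.2 -75.1 -79.1] minmargin [123.  81.  42.  81.  75.  95.]
   elbow [0.24 0.31 0.65] wrist [0.57 0.42 0.29]
[0.49  0.183 0.13 ] q [ 52.1  33.7 -11.4  13.5 -87.2 -76.3] minmargin [124.  81.  42.  81.  76.  95.]
   elbow [0.2  0.26 0.7 ] wrist [0.57 0.43 0.4 ]
17.1 [-87.16  45.32  46.26  18.96 -50.53  66.24] [-0.2197 -1.1474  0.4197] [ 176.02  -43.83 -102.6 ] F [-1.1 -1.3 -0.6] M [ 2.14 -0.64  0.04] 0.0868
tilt 43.98 az -108.3 jaw az 164.6 jaw elev 2.9
```

>>> jog_arm:
  commands:
    - {"x": 0,"y": 0,"z": 0,"roll": 0.073}
    - {"x": 0,"y": 0,"z": 0,"roll": 0}

```text
clock: 17.3
tool_pos: [-0.2205, -1.1524, 0.4293]
orientation: [-179.5, -44.8, -108.8]
force: [0.3, -0.5, 0.6]
opening: 0.0868
```

```bash
python3 ob.py; python3 go.py .3 -.6 .5 16; python3 - <<'E'
from h import *
o=ctrl.get_obs();Rm=R.from_euler('xyz',o['orientation'],degrees=True).as_matrix()
print(Rm.T@np.array([20,50,0])/12, Rm.T@(np.array([8.2,4.8,-31.7])))
print(Rm.round(3))
E
```

```text
17.3 [-87.21  45.65  47.63  18.94 -50.69  62.11] [-0.2205 -1.1524  0.4293] [-179.52  -44.8  -108.77] F [ 0.3 -0.5  0.6] M [ 2.21 -0.65  0.02] 0.0868
tilt 44.8 az -108.1 jaw az 161.6 jaw elev -0.3
total cm [-44.01 -31.96 -53.41] per row [-2.751 -1.998 -3.338] max 4.76
[-3.17982119 -0.26400431 -3.15561845] [-27.43364124  -6.07414913  17.48342188]
[[-0.228 -0.949 -0.219]
 [-0.672  0.316 -0.67 ]
 [ 0.705 -0.006 -0.71 ]]
```

>>> jog_arm:
  commands:
    - {"x": -2.75,"y": -2,"z": -3.3,"roll": 0}
    - {"x": -2.75,"y": -2,"z": -3.3,"roll": 0}
    - {"x": -2.75,"y": -2,"z": -3.3,"roll": 0}
    - {"x": -2.75,"y": -2,"z": -3.3,"roll": 0}
    - {"x": -2.75,"y": -2,"z": -3.3,"roll": 0}
    - {"x": -2.75,"y": -2,"z": -3.3,"roll": 0}
    - {"x": -2.75,"y": -2,"z": -3.3,"roll": 0}
    - {"x": -2.75,"y": -2,"z": -3.3,"roll": 0}
    - {"x": -2.75,"y": -2,"z": -3.3,"roll": 0}
    - {"x": -2.75,"y": -2,"z": -3.3,"roll": 0}
    - {"x": -2.75,"y": -2,"z": -3.3,"roll": 0}
    - {"x": -2.75,"y": -2,"z": -3.3,"roll": 0}

```text
clock: 18.5
tool_pos: [0.1701, -0.7406, 0.4793]
orientation: [-179.6, -44.8, -108.6]
force: [1.0, 0.4, -0.3]
opening: 0.0872
```

```bash
python3 ob.py; python3 go.py .3 -.6 .5 4;python3 go.py .5 -.1 .5 12
```

```text
18.5 [-49.62   4.9  -18.65  50.   -51.57   3.95] [ 0.1701 -0.7406  0.4793] [-179.61  -44.77 -108.61] F [ 1.   0.4 -0.3] M [ 2.14 -0.74  0.18] 0.0872
tilt 44.77 az -108.1 jaw az 161.7 jaw elev -0.3
total cm [-10.95  -7.91 -13.72] per row [-2.736 -1.978 -3.429] max 4.81
total cm [-49.12 -11.16 -51.56] per row [-4.093 -0.93  -4.297] max 6.01
```

>>> jog_arm:
  commands:
    - {"x": -2.75,"y": -2,"z": -3.4,"roll": 0}
    - {"x": -2.75,"y": -2,"z": -3.4,"roll": 0}
    - {"x": -2.75,"y": -2,"z": -3.4,"roll": 0}
    - {"x": -2.75,"y": -2,"z": -3.4,"roll": 0}
    - {"x": -3.2,"y": -0.3,"z": -3.2,"roll": 0}
    - {"x": -3.2,"y": -0.3,"z": -3.2,"roll": 0}
    - {"x": -3.2,"y": -0.3,"z": -3.2,"roll": 0}
    - {"x": -3.2,"y": -0.3,"z": -3.2,"roll": 0}
    - {"x": -3.2,"y": -0.3,"z": -3.2,"roll": 0}
    - {"x": -3.2,"y": -0.3,"z": -3.2,"roll": 0}
    - {"x": -3.2,"y": -0.3,"z": -3.2,"roll": 0}
    - {"x": -3.2,"y": -0.3,"z": -3.2,"roll": 0}

```text
clock: 19.7
tool_pos: [0.4377, -0.2633, 0.5004]
orientation: [-179.6, -44.6, -108.6]
force: [1.7, -0.9, 0.8]
opening: 0.0868
```

```bash
python3 ob.py; python3 - <<'E'
from h import *
import pickle
s=pickle.load(open('s5.pkl','rb'))
# cabinet -> handle prediction and overlay
c=np.array([.5369,-.2537]);a=np.radians(-99.82)
Rc=np.array([[np.cos(a),-np.sin(a),0],[np.sin(a),np.cos(a),0],[0,0,1]])
W=lambda l:Rc@np.array(l)+[c[0],c[1],0]
print('handle',W([-.137,0,.105]))
S=pickle.load(open('s0.pkl','rb'))
outs=[]
for n,b,k in(('side',(210,100,360,250),4),('top',(320,150,460,320),3.5)):
    im=S[n]['image']; x0,y0,x1,y1=b; I=cv2.resize(im[y0:y1,x0:x1,::-1],None,fx=k,fy=k,interpolation=2); I=cv2.convertScaleAbs(I,alpha=1.6)
    for l,col in(([-.137,0,.06],(0,0,255)),([-.137,0,.15],(0,255,0)),([-.085,.139,.01],(255,0,0)),([-.085,-.139,.01],(255,0,0)),([-.085,.139,.246],(255,255,0)),([-.085,-.139,.246],(255,255,0)),([-.06,.11,.016],(0,255,255)),([-.06,-.11,.016],(0,255,255)),([.06,.11,.016],(0,255,255)),([.06,-.11,.016],(0,255,255))):
        u=proj(S[n],W(l))[0]; cv2.circle(I,tuple(np.round((u-[x0,y0]+.5)*k).astype(int)),3,col,-1)
    cv2.imwrite('pics/ovd_%s.png'%n,I)
E
```

```text
19.7 [ 16.14   1.91 -15.44  36.07 -99.43 -37.2 ] [ 0.4377 -0.2633  0.5004] [-179.61  -44.58 -108.57] F [ 1.7 -0.9  0.8] M [ 2.16 -0.8   0.12] 0.0868
tilt 44.58 az -108.0 jaw az 161.7 jaw elev -0.3
handle [ 0.56026582 -0.11870727  0.105     ]
```

View pics/ovd_side.png

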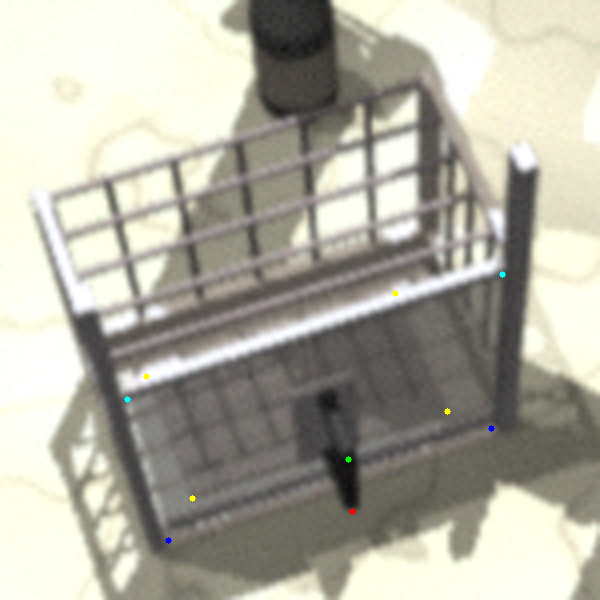

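View pics/ovd_top.png

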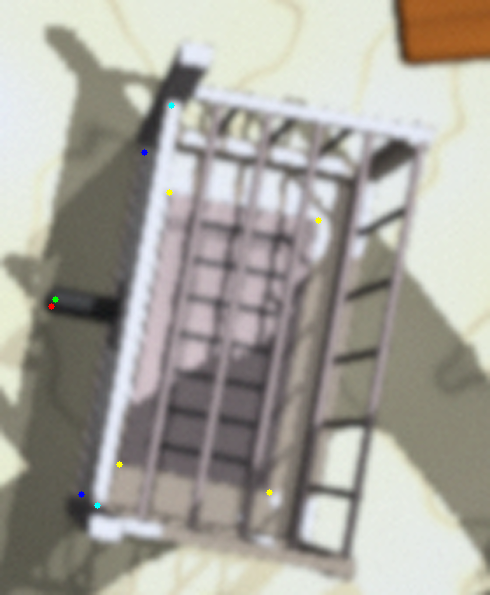

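```bash
python3 - <<'E'
from h import *
o=ctrl.get_obs();Rm=R.from_euler('xyz',o['orientation'],degrees=True).as_matrix()
p=o['tool_pos']*100
for w,n in(((52,-6,50),5),((58.2,-5.1,18.4),9),((55.6,-13.2,9.9),5)):
    w=np.array(w,float); d=Rm.T@(w-p); print(d.round(2),(d/n).round(2)); p=w
E
```

```text
[-15.62  -1.43 -15.33] [-3.12 -0.29 -3.07]
[-24.2   -5.45  20.56] [-2.69 -0.61  2.28]
[ 0.09 -0.03 12.03] [ 0.02 -0.01  2.41]
```

>>> jog_arm:
  commands:
    - {"x": -3.1,"y": -0.3,"z": -3.1,"roll": 0}
    - {"x": -3.1,"y": -0.3,"z": -3.1,"roll": 0}
    - {"x": -3.1,"y": -0.3,"z": -3.1,"roll": 0}
    - {"x": -3.1,"y": -0.3,"z": -3.1,"roll": 0}
    - {"x": -3.1,"y": -0.3,"z": -3.1,"roll": 0}
    - {"x": -3,"y": -0.7,"z": 2.5,"roll": 0}
    - {"x": -3,"y": -0.7,"z": 2.5,"roll": 0}
    - {"x": -3,"y": -0.7,"z": 2.5,"roll": 0}
    - {"x": -3,"y": -0.7,"z": 2.5,"roll": 0}
    - {"x": -3,"y": -0.7,"z": 2.5,"roll": 0}
    - {"x": -3,"y": -0.7,"z": 2.5,"roll": 0}
    - {"x": -3,"y": -0.7,"z": 2.5,"roll": 0}

```text
clock: 20.9
tool_pos: [0.5774, -0.0523, 0.2275]
orientation: [-179.7, -44.6, -108.6]
force: [1.2, 0.7, -0.1]
opening: 0.087
```

```bash
python3 ob.py; python3 go.py .582 -.051 .184 2; python3 - <<'E'
from h import *
s=snap('side','a6.png'); crop(s,(210,100,410,250),4,'s6.png')
for q in('sash_handle','sash'):
    for d in ctrl.search_frame('side',q)[:2]: print(q,round(d['confidence'],2),np.round(np.array(d['position'])*[640,480],1))
E
```

```text
20.9 [ 31.17  25.96 -15.78  27.36 -85.55 -61.09] [ 0.5774 -0.0523  0.2275] [-179.67  -44.57 -108.55] F [ 1.2  0.7 -0.1] M [ 2.31 -0.7   0.05] 0.087
tilt 44.57 az -108.1 jaw az 161.7 jaw elev -0.2
total cm [-3.25 -0.38  2.91] per row [-1.623 -0.19   1.456] max 2.19
sash_handle 0.9 [290.3 196.5]
sash 0.61 [292.5 198.5]
```

View pics/s6.png

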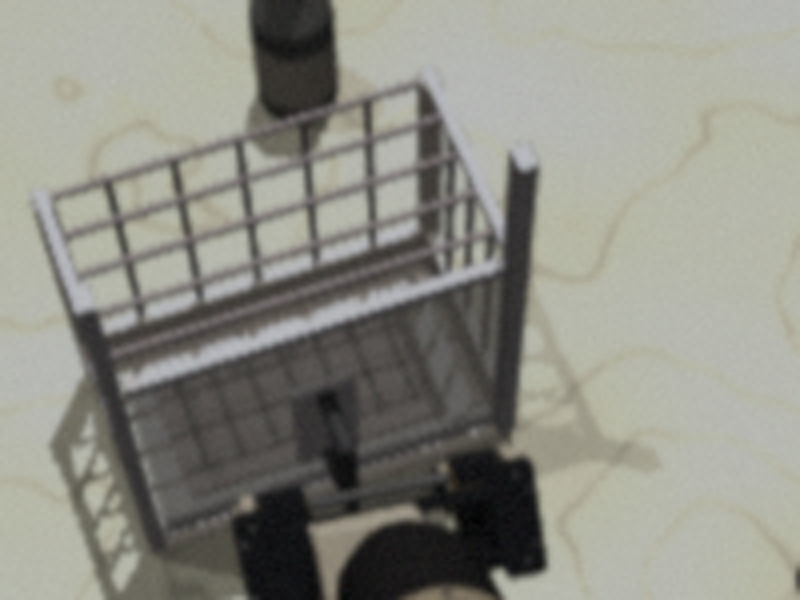

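>>> jog_arm:
  commands:
    - {"x": -1.6,"y": -0.2,"z": 1.5,"roll": 0}
    - {"x": -1.6,"y": -0.2,"z": 1.5,"roll": 0}
    - {"x": 0,"y": 0,"z": 2.5,"roll": 0}
    - {"x": 0,"y": 0,"z": 2.5,"roll": 0}
    - {"x": 0,"y": 0,"z": 2.5,"roll": 0}
    - {"x": 0,"y": 0,"z": 2.5,"roll": 0}
    - {"x": 0,"y": 0,"z": 1.5,"roll": 0}
    - {"x": 0,"y": 0,"z": 0.4,"roll": 0}
    - {"x": 0,"y": 0,"z": 0,"roll": 0}

```text
clock: 21.95
tool_pos: [0.5553, -0.1322, 0.1014]
orientation: [-179.5, -44.6, -108.7]
force: [0.5, 0.2, 0.2]
opening: 0.0868
```

```bash
python3 ob.py; python3 go.py .556 -.132 .0985; python3 - <<'E'
from h import *
s=snap('side','a7.png'); crop(s,(230,130,370,240),5,'s7.png')
E
```

```text
21.95 [ 24.93  30.36 -29.5   33.69 -67.98 -67.13] [ 0.5553 -0.1322  0.1014] [-179.53  -44.64 -108.7 ] F [0.5 0.2 0.2] M [ 2.29 -0.65 -0.02] 0.0868
tilt 44.64 az -108.0 jaw az 161.6 jaw elev -0.3
total cm [-0.24 -0.06  0.17] per row [-0.235 -0.061  0.174] max 0.3
```

View pics/s7.png

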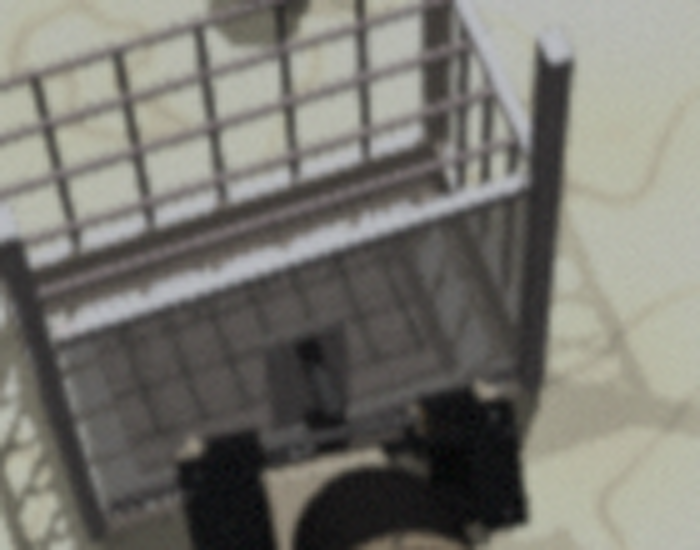

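Handle lies between the fingers. Close.

>>> jog_arm:
  commands:
    - {"x": 0,"y": 0,"z": 0,"roll": 0}
    - {"x": 0,"y": 0,"z": 0,"roll": 0}
    - {"x": 0,"y": 0,"z": 0,"roll": 0}
    - {"x": 0,"y": 0,"z": 0,"roll": 0}
    - {"x": 0,"y": 0,"z": 0,"roll": 0}
    - {"x": 0,"y": 0,"z": 0,"roll": 0}
    - {"x": 0,"y": 0,"z": 0,"roll": 0}
    - {"x": 0,"y": 0,"z": 0,"roll": 0}
    - {"x": 0,"y": 0,"z": 0,"roll": 0}
    - {"x": 0,"y": 0,"z": 0,"roll": 0}
    - {"x": 0,"y": 0,"z": 0,"roll": 0}
    - {"x": 0,"y": 0,"z": 0,"roll": 0}
  gripper: 0

```text
clock: 23.2
tool_pos: [0.5554, -0.1326, 0.1003]
orientation: [-179.5, -44.7, -108.7]
force: [5.6, -6.8, -2.1]
opening: 0.0134
```

```bash
python3 ob.py; python3 - <<'E'
from h import *
o=ctrl.get_obs();Rm=R.from_euler('xyz',o['orientation'],degrees=True).as_matrix()
print(Rm.T@[0,0,1.])
E
```

```text
23.2 [ 24.89  30.44 -29.57  33.77 -67.86 -67.17] [ 0.5554 -0.1326  0.1003] [-179.55  -44.66 -108.65] F [ 5.6 -6.8 -2.1] M [ 1.3  -2.19  1.84] 0.0134
tilt 44.66 az -108.0 jaw az 161.7 jaw elev -0.3
[ 0.70284139 -0.00560466 -0.71132452]
```

>>> jog_arm:
  commands:
    - {"x": 0.7,"y": 0,"z": -0.71,"roll": 0}
    - {"x": 1.4,"y": 0,"z": -1.42,"roll": 0}
    - {"x": 1.4,"y": 0,"z": -1.42,"roll": 0}
    - {"x": 1.4,"y": 0,"z": -1.42,"roll": 0}
    - {"x": 1.4,"y": -0.02,"z": -1.42,"roll": 0}
    - {"x": 1.4,"y": -0.02,"z": -1.42,"roll": 0}
    - {"x": 1.4,"y": -0.02,"z": -1.42,"roll": 0}
    - {"x": 1.4,"y": -0.02,"z": -1.42,"roll": 0}
    - {"x": 1.4,"y": -0.02,"z": -1.42,"roll": 0}
    - {"x": 1.2,"y": -0.02,"z": -1.21,"roll": 0}
    - {"x": 0,"y": 0,"z": 0,"roll": 0}

```text
clock: 24.3
tool_pos: [0.5554, -0.1326, 0.2883]
orientation: [-179.5, -44.6, -108.8]
force: [3.8, -1.6, 2.6]
opening: 0.013
```

```bash
python3 ob.py; python3 - <<'E'
from h import *
s=snap('side','a8.png'); crop(s,(210,90,370,210),5,'s8.png')
E
```

```text
24.3 [ 25.37  19.58 -18.42  30.75 -86.66 -55.53] [ 0.5554 -0.1326  0.2883] [-179.46  -44.6  -108.77] F [ 3.8 -1.6  2.6] M [ 1.17 -0.96  0.79] 0.013
tilt 44.61 az -108.0 jaw az 161.6 jaw elev -0.4
```

View pics/s8.png

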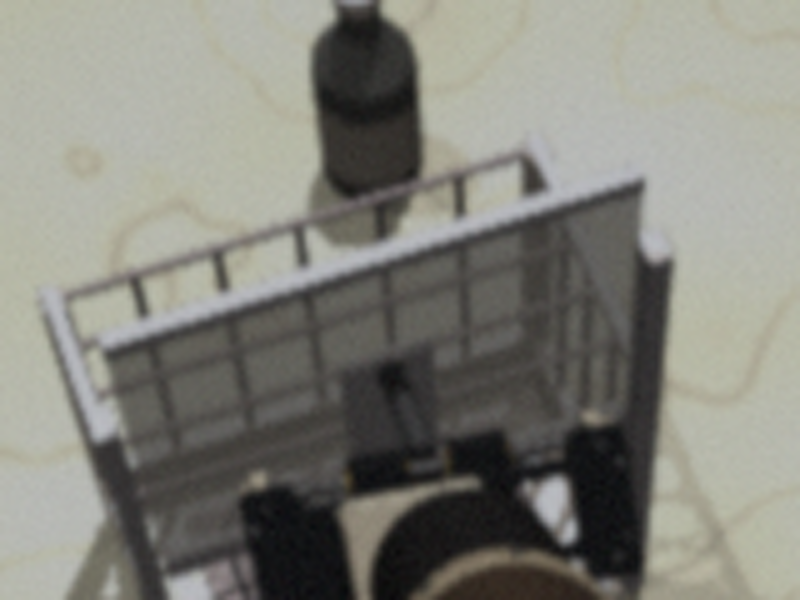

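>>> jog_arm:
  commands:
    - {"x": 0.5,"y": 0,"z": -0.5,"roll": 0}
    - {"x": 0.5,"y": 0,"z": -0.5,"roll": 0}
    - {"x": 0,"y": 0,"z": 0,"roll": 0}
    - {"x": 0,"y": 0,"z": 0,"roll": 0}

```text
clock: 24.75
tool_pos: [0.5553, -0.1325, 0.2974]
orientation: [-179.8, -44.5, -108.5]
force: [11.5, -12.6, -16.7]
opening: 0.0134
```

```bash
python3 ob.py
```

```text
24.75 [ 25.34  19.25 -17.61  30.6  -87.66 -54.75] [ 0.5553 -0.1325  0.2974] [-179.76  -44.55 -108.53] F [ 11.5 -12.6 -16.7] M [ 3.2  -4.81  3.54] 0.0134
tilt 44.55 az -108.2 jaw az 161.6 jaw elev -0.2
```

>>> jog_arm:
  commands:
    - {"x": -0.3,"y": 0,"z": 0.3,"roll": 0}
    - {"x": 0,"y": 0,"z": 0,"roll": 0}
    - {"x": 0,"y": 0,"z": 0,"roll": 0}
    - {"x": 0,"y": 0,"z": 0,"roll": 0}
    - {"x": 0,"y": 0,"z": 0,"roll": 0}
    - {"x": 0,"y": 0,"z": -1,"roll": 0}
    - {"x": 0,"y": 0,"z": -2,"roll": 0}
    - {"x": 0,"y": 0,"z": -4,"roll": 0}
    - {"x": 0,"y": 0,"z": -4,"roll": 0}
    - {"x": 0,"y": 0,"z": -4,"roll": 0}
  gripper: 8.7

```text
clock: 25.75
tool_pos: [0.5876, -0.0307, 0.4052]
orientation: [-179.6, -44.6, -108.6]
force: [0.5, -0.2, -0.0]
opening: 0.0853
```

```bash
python3 ob.py; python3 - <<'E'
from h import *
import pickle
s=snap('side','a9.png');t=snap('top','b9.png'); pickle.dump({'side':s,'top':t},open('s9.pkl','wb'))
for n in('side','top'):
    for d in ctrl.search_frame(n,'cup')[:3]: print('cup',n,round(d['confidence'],2),np.round(np.array(d['position'])*[640,480],1))
E
```

```text
25.75 [  32.25   21.52    0.39   27.57 -104.38  -52.48] [ 0.5876 -0.0307  0.4052] [-179.61  -44.65 -108.65] F [ 0.5 -0.2 -0. ] M [ 2.21 -0.74  0.09] 0.0853
tilt 44.65 az -108.1 jaw az 161.6 jaw elev -0.3
cup side 0.93 [458.1 345.5]
cup side 0.67 [367.6 310.1]
cup top 0.89 [225.9 262.7]
cup top 0.27 [252.4 148.1]
```

View pics/a9.png

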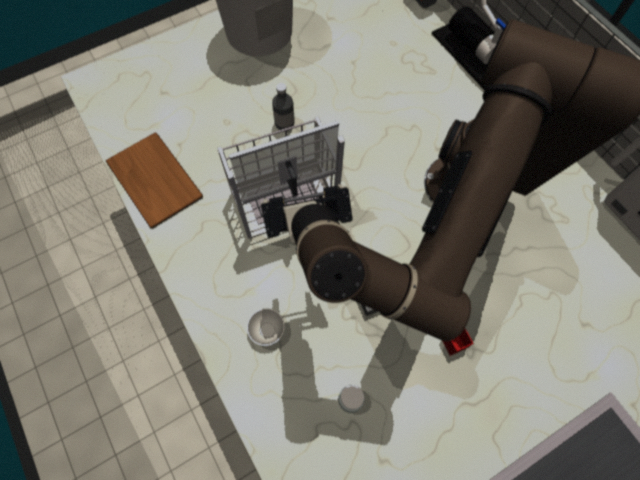

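View pics/b9.png

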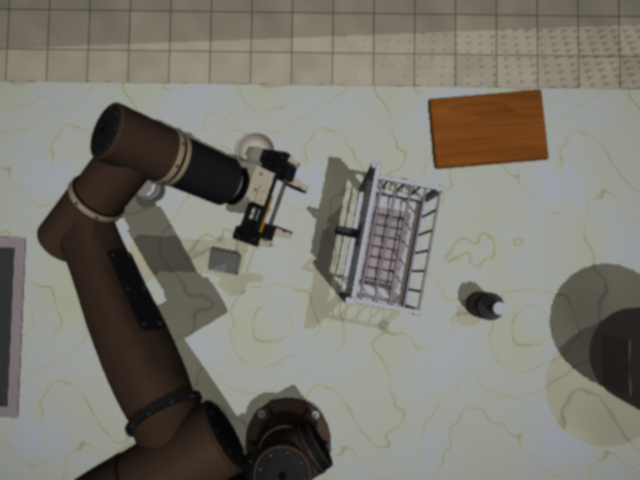

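```bash
cat > p2.py <<'E'
from kin6 import *; from plant import ctrl
o=ctrl.get_obs(); q=o['joint_pos']; p,Rt=fk(P,q); z=Rt[:,2]
def fe(q):
    p,r,pe,pw=fk(P,q,True); qq=np.radians(q); Rf=Rz(qq[0])@Ry(qq[1]-qq[2]); return (pe+Rf@[P[2],0,0]).round(3)
T=np.array([.487,.176,.0175])
for w in(T-.1*z,T,T+[0,0,.2]): q=path(q,[w],Rt); print('  forearm end',fe(q))
Rf=Rt@Rz(np.pi)
# roll
qq=q.copy()
for k in range(1,22):
    qq,e=ik(qq,T+[0,0,.2],Rt@Rz(-np.pi*k/21)); 
print('rolled',qq.round(1),e,fe(qq))
D=np.array([.5369,-.2537,0]);a=np.radians(-99.82);Rc=Rz(a)
G=D+Rc@np.array([-.026,0,.016+.044]); TP=G+.019*z
for w in(TP+[0,0,.03]-Rc@np.array([.25,0,0]),TP+[0,0,.03],TP): qq=path(qq,[w],Rf); print('  forearm end',fe(qq))
pp=T-.1*z
for A,B,n in((p,pp,11),(pp,T,5)):
    d=Rt.T@(B-A)*100; print(d.round(2),(d/n).round(2))
print('TP',TP,'up in tool',Rt.T@[0,0,1])
E
python3 p2.py
```

```text
[0.509 0.243 0.089] q [ 54.   40.5  -4.5  12.5 -88.2 -77.8] minmargin [122.  81.  51.  69.  72.  96.]
   elbow [0.23 0.32 0.66] wrist [0.59 0.5  0.36]
  forearm end [0.422 0.582 0.328]
[0.487 0.176 0.018] q [ 52.1  41.3 -15.9  14.2 -76.  -79.5] minmargin [122.  80.  42.  81.  76.  94.]
   elbow [0.24 0.31 0.65] wrist [0.57 0.43 0.29]
  forearm end [0.398 0.512 0.261]
[0.487 0.176 0.218] q [ 52.1  28.6  -8.1  13.9 -96.  -74.5] minmargin [124.  81.  43.  81.  77.  95.]
   elbow [0.18 0.23 0.73] wrist [0.57 0.43 0.49]
  forearm end [0.405 0.521 0.45 ]
rolled [ 52.1  28.6  -8.1  13.9 -96.  105.5] 1.4924424491677805e-08 [0.405 0.521 0.45 ]
[0.58  0.006 0.076] q [ 35.4  36.6 -19.1  25.8 -74.3 110. ] minmargin [125.  85.  39.  70.  74.  64.]
   elbow [0.29 0.21 0.68] wrist [0.66 0.26 0.35]
  forearm end [0.505 0.359 0.298]
[ 0.537 -0.241  0.076] q [ 14.   29.9 -37.1  43.8 -59.4 112.3] minmargin [142.  86.  21.  52.  59.  61.]
   elbow [0.29 0.07 0.72] wrist [0.62 0.01 0.35]
  forearm end [0.467 0.117 0.294]
[ 0.537 -0.241  0.046] q [ 13.5  32.3 -38.4  45.8 -56.6 109.3] minmargin [162.  89.  20.  50.  57.  62.]
   elbow [0.31 0.08 0.71] wrist [0.62 0.01 0.32]
  forearm end [0.462 0.112 0.27 ]
[-38.8   16.27   5.88] [-3.53  1.48  0.53]
[ 0.  0. 10.] [0. 0. 2.]
TP [ 0.53720641 -0.24077068  0.04647483] up in tool [ 0.70231257 -0.00502257 -0.71185099]
```

>>> jog_arm:
  commands:
    - {"x": -3.5,"y": 1.5,"z": 0.5,"roll": 0}
    - {"x": -3.5,"y": 1.5,"z": 0.5,"roll": 0}
    - {"x": -3.5,"y": 1.5,"z": 0.5,"roll": 0}
    - {"x": -3.5,"y": 1.5,"z": 0.5,"roll": 0}
    - {"x": -3.5,"y": 1.5,"z": 0.5,"roll": 0}
    - {"x": -3.5,"y": 1.5,"z": 0.5,"roll": 0}
    - {"x": -3.5,"y": 1.5,"z": 0.5,"roll": 0}
    - {"x": -3.5,"y": 1.5,"z": 0.5,"roll": 0}
    - {"x": -3.5,"y": 1.5,"z": 0.5,"roll": 0}
    - {"x": -3.5,"y": 1.5,"z": 0.5,"roll": 0}
    - {"x": -3,"y": 1,"z": 0.5,"roll": 0}
    - {"x": 0,"y": 0,"z": 0,"roll": 0}

```text
clock: 27.15
tool_pos: [0.508, 0.2379, 0.0926]
orientation: [-179.9, -45.0, -108.4]
force: [-0.1, 0.7, 0.1]
opening: 0.0871
```

```bash
python3 ob.py; python3 go.py .509 .243 .0885; python3 - <<'E'
from h import *
t=snap('top','b10.png');s=snap('side','a10.png')
a=cv2.resize(s['image'][270:350,330:410,::-1],None,fx=5,fy=5,interpolation=2);b=cv2.resize(t['image'][215:295,165:245,::-1],None,fx=5,fy=5,interpolation=2)
cv2.imwrite('pics/st10.png',cv2.convertScaleAbs(np.hstack([a,b]),alpha=1.5))
E
```

```text
27.15 [ 53.82  40.25  -4.73  12.6  -88.62 -77.53] [0.508  0.2379 0.0926] [-179.86  -45.   -108.41] F [-0.1  0.7  0.1] M [ 2.18 -0.59  0.02] 0.0871
tilt 45.0 az -108.2 jaw az 161.7 jaw elev -0.1
total cm [-0.65  0.07 -0.08] per row [-0.654  0.069 -0.077] max 0.66
```

View pics/st10.png

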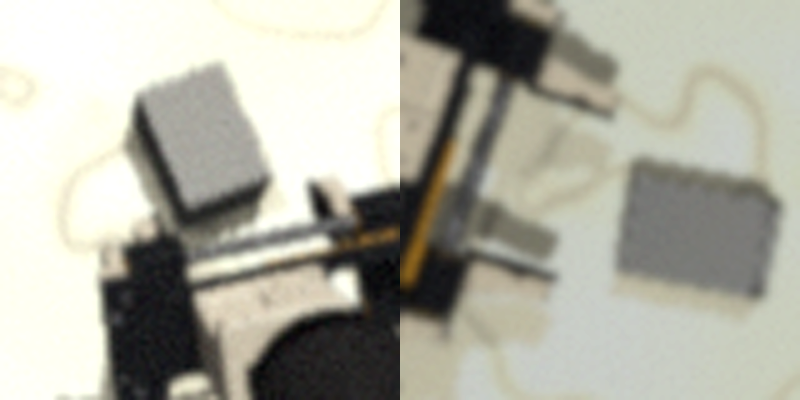

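>>> jog_arm:
  commands:
    - {"x": -0.6,"y": 0.1,"z": 1,"roll": 0}
    - {"x": 0,"y": 0,"z": 2.5,"roll": 0}
    - {"x": 0,"y": 0,"z": 2.5,"roll": 0}
    - {"x": 0,"y": 0,"z": 2.5,"roll": 0}
    - {"x": 0,"y": 0,"z": 1.2,"roll": 0}
    - {"x": 0,"y": 0,"z": 0,"roll": 0}

```text
clock: 27.85
tool_pos: [0.4885, 0.1753, 0.023]
orientation: [-179.7, -44.8, -108.7]
force: [0.1, -0.5, -0.4]
opening: 0.0871
```

```bash
python3 ob.py; python3 go.py .487 .176 .0175; python3 - <<'E'
from h import *
t=snap('top','b11.png');s=snap('side','a11.png')
a=cv2.resize(s['image'][270:350,330:410,::-1],None,fx=5,fy=5,interpolation=2);b=cv2.resize(t['image'][215:295,165:245,::-1],None,fx=5,fy=5,interpolation=2)
cv2.imwrite('pics/st11.png',cv2.convertScaleAbs(np.hstack([a,b]),alpha=1.5))
E
```

```text
27.85 [ 51.9   41.07 -15.51  14.21 -76.84 -79.24] [0.4885 0.1753 0.023 ] [-179.7   -44.77 -108.7 ] F [ 0.1 -0.5 -0.4] M [ 2.22 -0.7   0.02] 0.0871
tilt 44.77 az -108.3 jaw az 161.5 jaw elev -0.2
total cm [-0.4   0.17  0.38] per row [-0.398  0.171  0.377] max 0.57
```

View pics/st11.png

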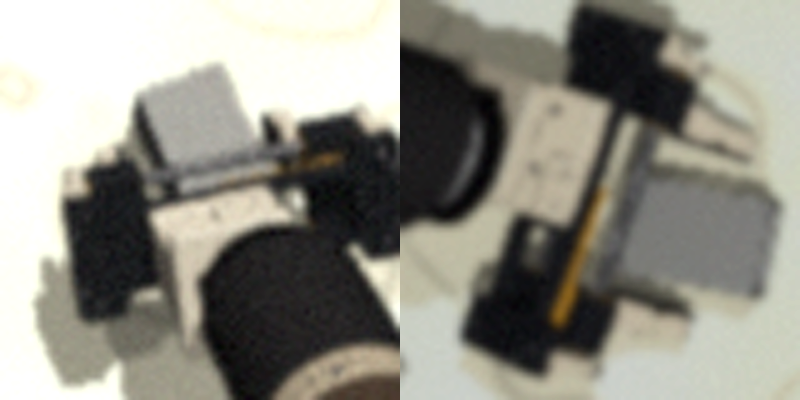

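>>> jog_arm:
  commands:
    - {"x": -0.3,"y": 0.15,"z": 0.2,"roll": 0}
    - {"x": 0,"y": 0,"z": 0,"roll": 0}

```text
clock: 28.15
tool_pos: [0.4883, 0.1793, 0.0196]
orientation: [-179.6, -44.6, -108.6]
force: [-0.7, 0.3, 0.5]
opening: 0.0874
```

>>> jog_arm:
  commands:
    - {"x": 0,"y": 0,"z": 0,"roll": 0}
    - {"x": 0,"y": 0,"z": 0,"roll": 0}
    - {"x": 0,"y": 0,"z": 0,"roll": 0}
    - {"x": 0,"y": 0,"z": 0,"roll": 0}
    - {"x": 0,"y": 0,"z": 0,"roll": 0}
    - {"x": 0,"y": 0,"z": 0,"roll": 0}
    - {"x": 0,"y": 0,"z": 0,"roll": 0}
  gripper: 0

```text
clock: 28.85
tool_pos: [0.4881, 0.1785, 0.0197]
orientation: [-179.6, -44.7, -108.6]
force: [-0.4, 0.9, 0.8]
opening: 0.0573
```

```bash
python3 ob.py; python3 - <<'E'
from h import *
t=snap('top','b12.png');s=snap('side','a12.png')
a=cv2.resize(s['image'][270:350,330:410,::-1],None,fx=5,fy=5,interpolation=2);b=cv2.resize(t['image'][215:295,165:245,::-1],None,fx=5,fy=5,interpolation=2)
cv2.imwrite('pics/st12.png',cv2.convertScaleAbs(np.hstack([a,b]),alpha=1.5))
E
```

```text
28.85 [ 52.14  41.33 -15.43  14.14 -76.58 -79.4 ] [0.4881 0.1785 0.0197] [-179.62  -44.67 -108.64] F [-0.4  0.9  0.8] M [ 2.09 -0.76  0.08] 0.0573
tilt 44.67 az -108.1 jaw az 161.6 jaw elev -0.3
```

View pics/st12.png

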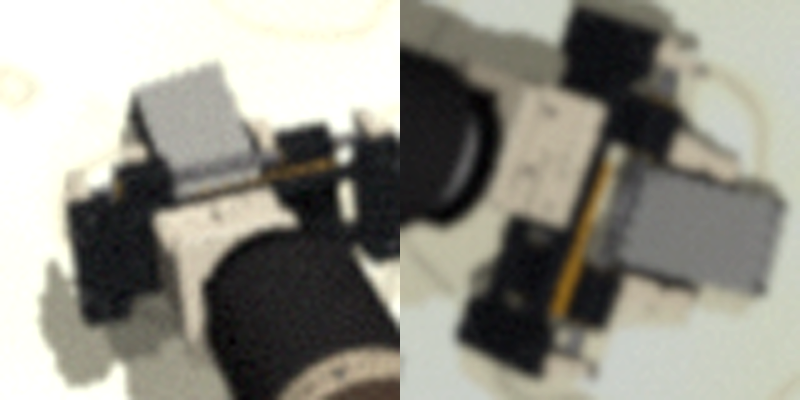

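>>> jog_arm:
  commands:
    - {"x": 0,"y": 0,"z": 0,"roll": 0}
    - {"x": 0,"y": 0,"z": 0,"roll": 0}
    - {"x": 0,"y": 0,"z": 0,"roll": 0}
    - {"x": 1,"y": 0,"z": -1,"roll": 0}
    - {"x": 2.5,"y": 0,"z": -2.5,"roll": 0}
    - {"x": 2.5,"y": 0,"z": -2.5,"roll": 0}
    - {"x": 2.5,"y": 0,"z": -2.5,"roll": 0}
    - {"x": 2.5,"y": 0,"z": -2.5,"roll": 0}
    - {"x": 2.5,"y": 0,"z": -2.5,"roll": 0}
    - {"x": 1,"y": 0,"z": -1,"roll": 0}

```text
clock: 29.95
tool_pos: [0.4872, 0.1779, 0.2284]
orientation: [-179.5, -44.4, -108.7]
force: [0.3, 0.4, -1.6]
opening: 0.0541
```

```bash
python3 ob.py
```

```text
29.95 [ 52.19  28.13  -7.24  13.83 -97.11 -74.36] [0.4872 0.1779 0.2284] [-179.48  -44.42 -108.74] F [ 0.3  0.4 -1.6] M [ 2.52 -0.78  0.  ] 0.0541
tilt 44.42 az -108.0 jaw az 161.6 jaw elev -0.4
```

Cup is held (54 mm, −1.1 N of weight). Roll half a turn.

>>> jog_arm:
  commands:
    - {"x": 0,"y": 0,"z": 0,"roll": -0.149}
    - {"x": 0,"y": 0,"z": 0,"roll": -0.149}
    - {"x": 0,"y": 0,"z": 0,"roll": -0.149}
    - {"x": 0,"y": 0,"z": 0,"roll": -0.149}
    - {"x": 0,"y": 0,"z": 0,"roll": -0.149}
    - {"x": 0,"y": 0,"z": 0,"roll": -0.149}
    - {"x": 0,"y": 0,"z": 0,"roll": -0.149}
    - {"x": 0,"y": 0,"z": 0,"roll": -0.149}
    - {"x": 0,"y": 0,"z": 0,"roll": -0.149}
    - {"x": 0,"y": 0,"z": 0,"roll": -0.149}
    - {"x": 0,"y": 0,"z": 0,"roll": -0.149}

```text
clock: 31.05
tool_pos: [0.4862, 0.1772, 0.2245]
orientation: [135.4, 2.8, -15.4]
force: [0.4, -0.3, -0.4]
opening: 0.0542
```

>>> jog_arm:
  commands:
    - {"x": 0,"y": 0,"z": 0,"roll": -0.149}
    - {"x": 0,"y": 0,"z": 0,"roll": -0.149}
    - {"x": 0,"y": 0,"z": 0,"roll": -0.149}
    - {"x": 0,"y": 0,"z": 0,"roll": -0.149}
    - {"x": 0,"y": 0,"z": 0,"roll": -0.149}
    - {"x": 0,"y": 0,"z": 0,"roll": -0.149}
    - {"x": 0,"y": 0,"z": 0,"roll": -0.149}
    - {"x": 0,"y": 0,"z": 0,"roll": -0.149}
    - {"x": 0,"y": 0,"z": 0,"roll": -0.149}
    - {"x": 0,"y": 0,"z": 0,"roll": -0.149}
    - {"x": 0,"y": 0,"z": 0,"roll": 0}

```text
clock: 32.15
tool_pos: [0.4863, 0.1773, 0.2245]
orientation: [179.1, 44.7, 70.6]
force: [-0.0, -1.0, -1.7]
opening: 0.054
```

```bash
python3 ob.py; python3 - <<'E'
from h import *
t=snap('top','b13.png');s=snap('side','a13.png')
a=cv2.resize(s['image'][220:340,300:420,::-1],None,fx=3.33,fy=3.33,interpolation=2);b=cv2.resize(t['image'][195:315,150:270,::-1],None,fx=3.33,fy=3.33,interpolation=2)
cv2.imwrite('pics/st13.png',cv2.convertScaleAbs(np.hstack([a,b]),alpha=1.5))
E
```

```text
32.15 [ 52.2   28.42  -7.46  13.76 -96.92 105.01] [0.4863 0.1773 0.2245] [179.12  44.7   70.56] F [-0.  -1.  -1.7] M [ 2.42 -0.79 -0.03] 0.054
tilt 44.71 az -108.2 jaw az -18.8 jaw elev 0.6
```

View pics/st13.png

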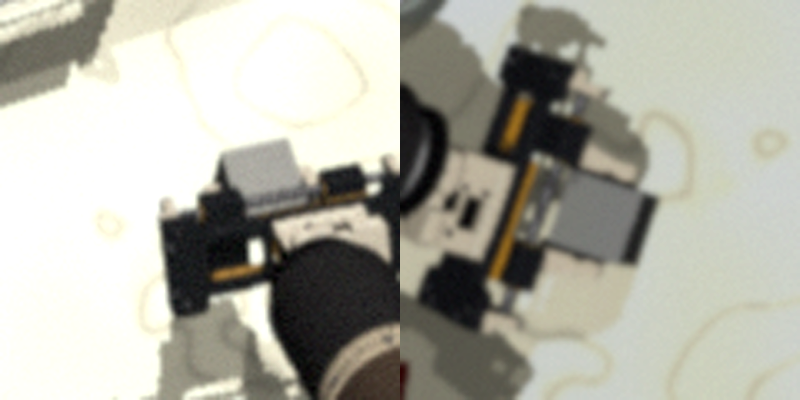

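```bash
python3 - <<'E'
from h import *
import pickle
S=pickle.load(open('s5.pkl','rb')); t,s=S['top'],S['side']
o=ctrl.get_obs();Rm=R.from_euler('xyz',o['orientation'],degrees=True).as_matrix()
G=o['tool_pos']-.019*Rm[:,2]; print('G',G)
for z in(.25,.26,.268,.28): print(z,ray(t,(209.5,261.7),z)[:2].round(4),ray(s,(378.7,271.7),z)[:2].round(4))
D=np.array([.5369,-.2537,0]);a=np.radians(-99.82);Rc=R.from_euler('z',a).as_matrix()
th=np.array([np.cos(np.radians(-108.1)),np.sin(np.radians(-108.1)),0])
C=D+Rc@np.array([-.015,0,.016]) # target mouth centre
Gt=C+[0,0,.046]-.006*th; TP=Gt+.019*Rm[:,2]; print('TP',TP)
p=o['tool_pos']
w1=TP-Rc@np.array([.24,0,0])+[0,0,.05]; w2=TP+[0,0,.025]; 
for A,B,n in((p,w1,8),(w1,w2,10),(w2,TP,3)):
    d=Rm.T@(B-A)*100; print(B.round(3),d.round(2),(d/n).round(2),np.linalg.norm(d/n).round(2))
E
```

```text
G [0.4906524  0.19009034 0.23803926]
0.25 [0.4856 0.1821] [0.4832 0.1774]
0.26 [0.4854 0.1802] [0.4862 0.1798]
0.268 [0.4853 0.1787] [0.4887 0.1817]
0.28 [0.4851 0.1765] [0.4923 0.1846]
TP [ 0.5371566  -0.24591538  0.04849484]
[ 0.578 -0.009  0.098] [-1.39 14.56 19.44] [-0.17  1.82  2.43] 3.04
[ 0.537 -0.246  0.073] [-15.04   3.83  18.48] [-1.5   0.38  1.85] 2.41
[ 0.537 -0.246  0.048] [ 1.76 -0.04  1.78] [ 0.59 -0.01  0.59] 0.83
```

>>> jog_arm:
  commands:
    - {"x": -0.2,"y": 1.8,"z": 2.4,"roll": 0}
    - {"x": -0.2,"y": 1.8,"z": 2.4,"roll": 0}
    - {"x": -0.2,"y": 1.8,"z": 2.4,"roll": 0}
    - {"x": -0.2,"y": 1.8,"z": 2.4,"roll": 0}
    - {"x": -0.2,"y": 1.8,"z": 2.4,"roll": 0}
    - {"x": -0.2,"y": 1.8,"z": 2.4,"roll": 0}
    - {"x": -0.2,"y": 1.8,"z": 2.4,"roll": 0}
    - {"x": 0,"y": 1.8,"z": 2.4,"roll": 0}
    - {"x": 0,"y": 0,"z": 0,"roll": 0}

```text
clock: 33.15
tool_pos: [0.5765, -0.0099, 0.0978]
orientation: [178.9, 44.8, 70.0]
force: [-0.5, -0.4, -1.8]
opening: 0.0544
```

```bash
python3 ob.py; python3 - <<'E'
from h import *
o=ctrl.get_obs();Rm=R.from_euler('xyz',o['orientation'],degrees=True).as_matrix()
w2=np.array([.537,-.246,.073]); p=o['tool_pos']; d=Rm.T@(w2-p)*100; print(d,d/11)
t=snap('top','b14.png');s=snap('side','a14.png')
crop(s,(220,120,370,250),4.5,'s14.png'); crop(t,(240,150,450,320),3.5,'t14.png')
E
```

```text
33.15 [ 34.33  34.83 -19.4   26.08 -75.72 110.29] [ 0.5765 -0.0099  0.0978] [178.93  44.85  69.98] F [-0.5 -0.4 -1.8] M [ 2.34 -0.67 -0.07] 0.0544
tilt 44.86 az -108.5 jaw az -19.3 jaw elev 0.8
[-14.93595734   4.0254835   18.43145609] [-1.3578143   0.36595305  1.67558692]
```

View pics/s14.png

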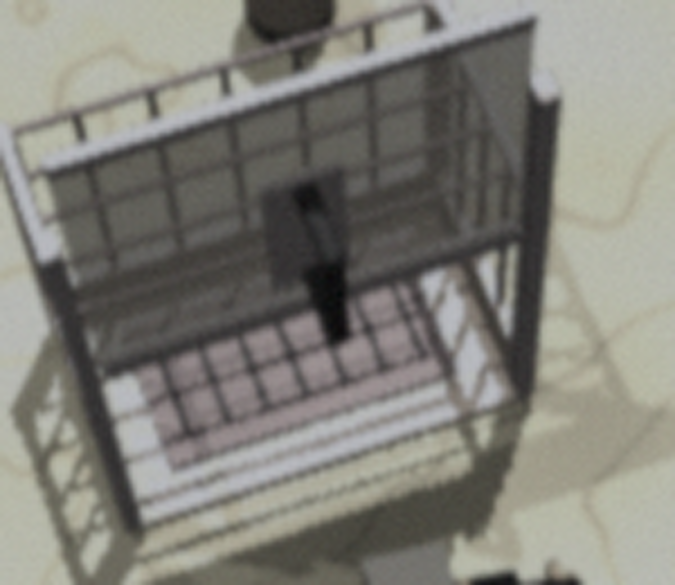

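View pics/t14.png

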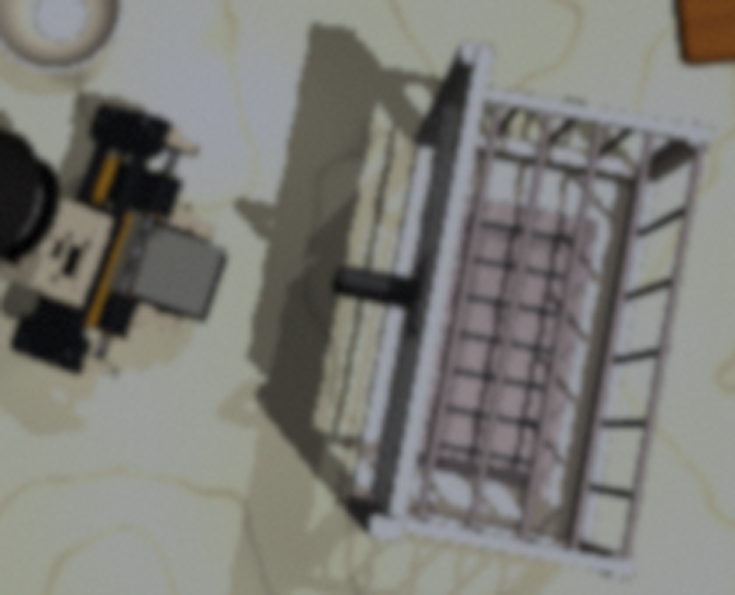

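>>> jog_arm:
  commands:
    - {"x": -1.36,"y": 0.37,"z": 1.68,"roll": 0}
    - {"x": -1.36,"y": 0.37,"z": 1.68,"roll": 0}
    - {"x": -1.36,"y": 0.37,"z": 1.68,"roll": 0}
    - {"x": -1.36,"y": 0.37,"z": 1.68,"roll": 0}
    - {"x": -1.36,"y": 0.37,"z": 1.68,"roll": 0}
    - {"x": -1.36,"y": 0.37,"z": 1.68,"roll": 0}
    - {"x": -1.36,"y": 0.37,"z": 1.68,"roll": 0}

```text
clock: 33.95
tool_pos: [0.5543, -0.1571, 0.0843]
orientation: [178.7, 44.6, 70.2]
force: [0.3, -0.1, -0.9]
opening: 0.0543
```

>>> jog_arm:
  commands:
    - {"x": -1.36,"y": 0.37,"z": 1.68,"roll": 0}
    - {"x": -1.36,"y": 0.37,"z": 1.68,"roll": 0}
    - {"x": -1.36,"y": 0.37,"z": 1.68,"roll": 0}
    - {"x": -1.36,"y": 0.37,"z": 1.68,"roll": 0}
    - {"x": 0,"y": 0,"z": 0,"roll": 0}

```text
clock: 34.45
tool_pos: [0.5397, -0.2444, 0.0746]
orientation: [178.8, 44.6, 70.1]
force: [0.3, -0.8, -1.5]
opening: 0.0543
```

```bash
python3 ob.py; python3 go.py .537 -.246 .0485; python3 - <<'E'
from h import *
t=snap('top','b15.png');s=snap('side','a15.png')
crop(s,(220,120,370,250),4.5,'s15.png'); crop(t,(240,150,450,320),3.5,'t15.png')
E
```

```text
34.45 [ 13.53  30.27 -36.78  44.12 -59.26 111.46] [ 0.5397 -0.2444  0.0746] [178.76  44.65  70.11] F [ 0.3 -0.8 -1.5] M [ 2.4  -0.7  -0.04] 0.0543
tilt 44.66 az -108.1 jaw az -19.0 jaw elev 0.9
total cm [ 1.67 -0.24  2.02] per row [ 1.666 -0.241  2.023] max 2.63
```

View pics/s15.png

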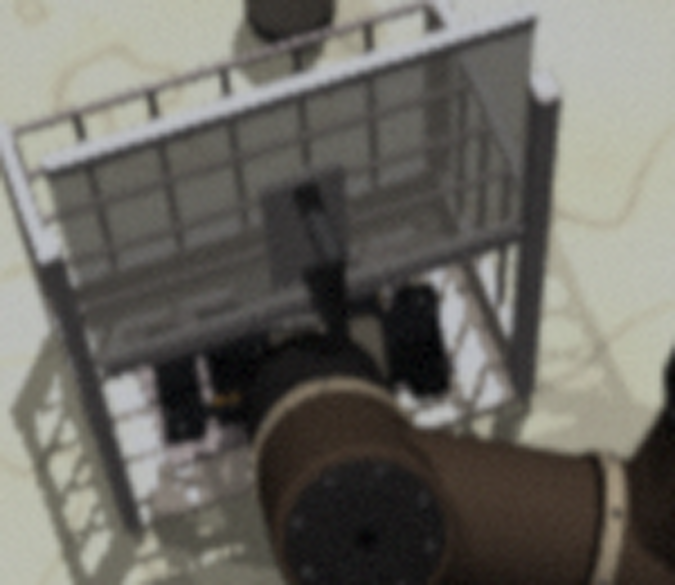

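View pics/t15.png

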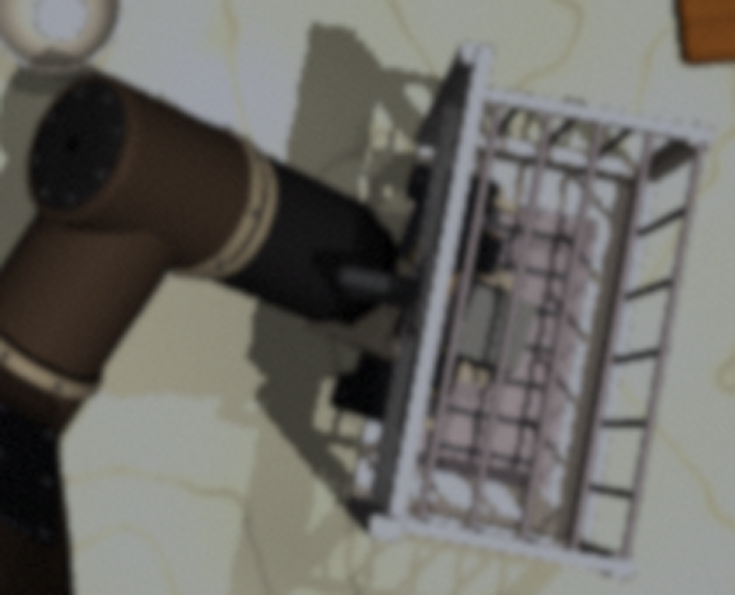

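>>> jog_arm:
  commands:
    - {"x": 0.6,"y": -0.1,"z": 0.6,"roll": 0}
    - {"x": 0.5,"y": -0.1,"z": 0.5,"roll": 0}
    - {"x": 0.2,"y": 0,"z": 0.2,"roll": 0}
    - {"x": 0,"y": 0,"z": 0,"roll": 0}

```text
clock: 34.95
tool_pos: [0.5381, -0.2426, 0.0551]
orientation: [179.0, 44.7, 70.4]
force: [0.2, -0.5, -1.1]
opening: 0.0539
```

```bash
python3 ob.py
```

```text
34.95 [ 13.5   31.75 -37.78  45.21 -57.56 109.66] [ 0.5381 -0.2426  0.0551] [179.02  44.72  70.45] F [ 0.2 -0.5 -1.1] M [ 2.35 -0.77 -0.02] 0.0539
tilt 44.73 az -108.2 jaw az -18.9 jaw elev 0.7
```

>>> jog_arm:
  commands:
    - {"x": 0.2,"y": 0,"z": 0.2,"roll": 0}
    - {"x": 0,"y": 0,"z": 0,"roll": 0}
    - {"x": 0,"y": 0,"z": 0,"roll": 0}

```text
clock: 35.25
tool_pos: [0.5384, -0.2431, 0.0538]
orientation: [178.9, 44.7, 70.3]
force: [-1.7, 1.0, 5.2]
opening: 0.0542
```

>>> jog_arm:
  commands:
    - {"x": 0.2,"y": 0,"z": 0.2,"roll": 0}
    - {"x": 0,"y": 0,"z": 0,"roll": 0}
    - {"x": 0,"y": 0,"z": 0,"roll": 0}

```text
clock: 35.55
tool_pos: [0.5385, -0.2435, 0.0535]
orientation: [178.8, 44.9, 70.3]
force: [-6.6, 7.8, 21.8]
opening: 0.0541
```

>>> jog_arm:
  commands:
    - {"x": -0.25,"y": 0,"z": -0.25,"roll": 0}
    - {"x": 0,"y": 0,"z": 0,"roll": 0}

```text
clock: 35.75
tool_pos: [0.5388, -0.2427, 0.0541]
orientation: [178.8, 44.6, 70.3]
force: [-0.6, 0.1, -1.1]
opening: 0.0541
```

>>> jog_arm:
  commands:
    - {"x": 0,"y": 0,"z": 0,"roll": 0}
    - {"x": 0,"y": 0,"z": 0,"roll": 0}
    - {"x": 0,"y": 0,"z": 0,"roll": 0}
    - {"x": 0,"y": 0,"z": 0,"roll": 0}
    - {"x": 0,"y": 0,"z": 0,"roll": 0}
  gripper: 8.7

```text
clock: 36.25
tool_pos: [0.5383, -0.243, 0.0535]
orientation: [178.9, 44.7, 70.4]
force: [0.2, -0.2, 0.7]
opening: 0.0854
```

```bash
python3 ob.py; python3 - <<'E'
from h import *
o=ctrl.get_obs();Rm=R.from_euler('xyz',o['orientation'],degrees=True).as_matrix()
t=snap('top','b16.png')
crop(t,(340,170,460,320),4,'t16.png')
a=np.radians(-99.82);Rc=R.from_euler('z',a).as_matrix()
print(Rm.T@(Rc@[-1,0,.1]), Rm.T@[0,0,1])
E
```

```text
36.25 [ 13.42  31.86 -37.84  45.36 -57.38 109.48] [ 0.5383 -0.243   0.0535] [178.94  44.68  70.36] F [ 0.2 -0.2  0.7] M [ 2.12 -0.64  0.02] 0.0854
tilt 44.69 az -108.1 jaw az -18.9 jaw elev 0.8
[ 0.6302959  -0.15645658 -0.76697354] [-0.7031617   0.01309464 -0.71090938]
```

View pics/t16.png

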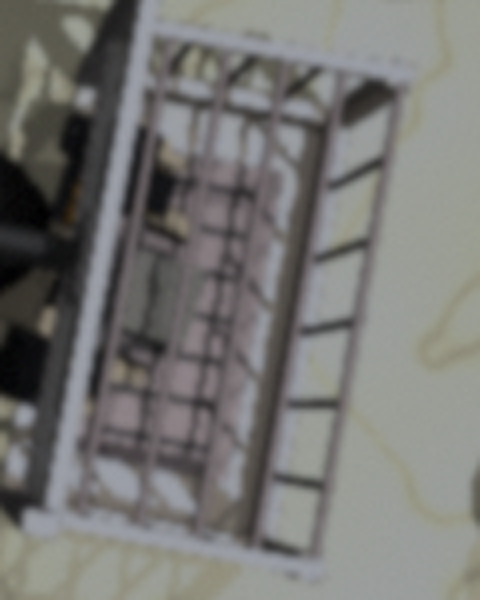

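>>> jog_arm:
  commands:
    - {"x": 0.7,"y": 0,"z": -0.7,"roll": 0}
    - {"x": 1.4,"y": 0,"z": -1.45,"roll": 0}
    - {"x": 1.4,"y": 0,"z": -1.45,"roll": 0}
    - {"x": 1.4,"y": 0,"z": -1.45,"roll": 0}
    - {"x": 1.4,"y": 0,"z": -1.45,"roll": 0}
    - {"x": 2,"y": 0,"z": -2,"roll": 0}
    - {"x": 2,"y": 0,"z": -2,"roll": 0}
    - {"x": 2,"y": 0,"z": -2,"roll": 0}
    - {"x": 2,"y": 0,"z": -2,"roll": 0}
    - {"x": 1.5,"y": 0,"z": -1.5,"roll": 0}

```text
clock: 37.3
tool_pos: [0.6119, -0.0275, 0.0562]
orientation: [178.9, 44.6, 70.4]
force: [-0.2, 0.6, -0.4]
opening: 0.0874
```

```bash
python3 ob.py; python3 - <<'E'
from h import *
import pickle
t=snap('top','b17.png');s=snap('side','a17.png'); pickle.dump({'side':s,'top':t},open('s17.pkl','wb'))
D=np.array([.5369,-.2537,0]);a=np.radians(-99.82);Rc=R.from_euler('z',a).as_matrix()
outs=[]
for n,c,b,k in(('s',s,(220,120,370,250),4),('t',t,(340,170,460,320),3.47)):
    x0,y0,x1,y1=b; I=cv2.resize(c['image'][y0:y1,x0:x1,::-1],None,fx=k,fy=k,interpolation=2); I=cv2.convertScaleAbs(I,alpha=1.5)
    outs.append(I)
    for d in ctrl.search_frame({'s':'side','t':'top'}[n],'cup')[:3]: print(n,round(d['confidence'],2),np.round(np.array(d['position'])*[640,480],1))
h=min(o.shape[0] for o in outs); I=np.hstack([o[:h] for o in outs]); I=I[:, :]; print(I.shape); cv2.imwrite('pics/st17.png',cv2.resize(I,None,fx=.78,fy=.78))
E
```

```text
37.3 [ 31.29  39.3  -17.84  28.79 -72.04 110.73] [ 0.6119 -0.0275  0.0562] [178.92  44.64  70.42] F [-0.2  0.6 -0.4] M [ 2.1  -0.7   0.01] 0.0874
tilt 44.65 az -108.0 jaw az -18.8 jaw elev 0.8
s 0.65 [456.7 342.8]
s 0.59 [285.2 198.4]
t 0.77 [378.9 243.2]
(520, 1016, 3)
```

View pics/st17.png

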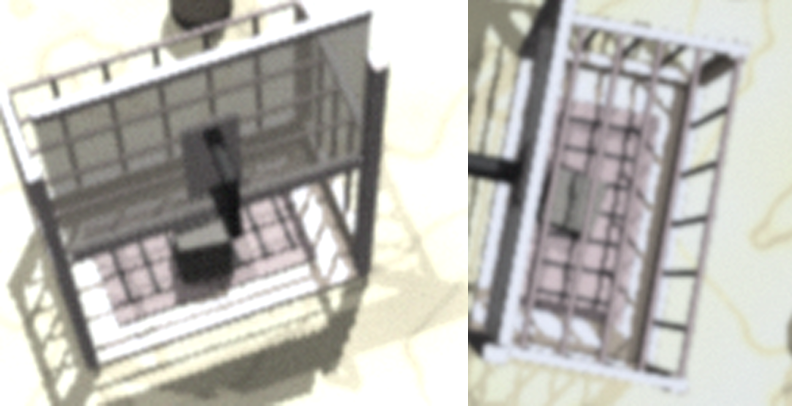

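```bash
python3 - <<'E'
from h import *
import pickle
S=pickle.load(open('s17.pkl','rb'))
D=np.array([.5369,-.2537,0]);a=np.radians(-99.82);Rc=R.from_euler('z',a).as_matrix()
print('top',Rc.T@(ray(S['top'],(378.9,243.2),.092)-D))
# side: overlay predicted cup at estimated mouth centre
s=S['side']; C=D+Rc@np.array([-.01,-.005,.016]); yw=np.radians(-108)
V=np.array([(i,j,z) for i in(-.027,.027) for j in(-.027,.027) for z in(0,.076)])@R.from_euler('z',yw).as_matrix().T
x0,y0,x1,y1=250,160,340,240;k=8
for e,nm in((np.array([-.012,0,0]),'ov17.png'),):
    C=D+Rc@(np.array([0,0,.016])+e)
    I=cv2.convertScaleAbs(cv2.resize(s['image'][y0:y1,x0:x1,::-1],None,fx=k,fy=k,interpolation=2),alpha=1.6)
    for u in proj(s,V+C): cv2.circle(I,tuple(np.round((u-[x0,y0]+.5)*k).astype(int)),4,(0,255,0),-1)
    cv2.imwrite('pics/'+nm,I)
o=ctrl.get_obs();Rm=R.from_euler('xyz',o['orientation'],degrees=True).as_matrix()
h=D+Rc@[-.137,0,.105+.206]; z=Rm[:,2]; print('handle',h); p=o['tool_pos']
gr=h+[0,0,.007]+.019*z; pre=gr-.12*z
mid=np.array([.62,.03,.20])
for A,B,n in((p,mid,5),(mid,pre,7),(pre,gr,6)):
    d=Rm.T@(B-A)*100; print(B.round(3),d.round(2),(d/n).round(2))
E
```

```text
top [-0.01775737  0.00384701  0.092     ]
handle [ 0.56026582 -0.11870727  0.311     ]
[0.62 0.03 0.2 ] [ -5.96  -0.88 -14.39] [-1.19 -0.18 -2.88]
[ 0.582 -0.051  0.39 ] [-19.68  -0.7   -7.24] [-2.81 -0.1  -1.03]
[ 0.556 -0.131  0.304] [ 0.  0. 12.] [0. 0. 2.]
```

View pics/ov17.png

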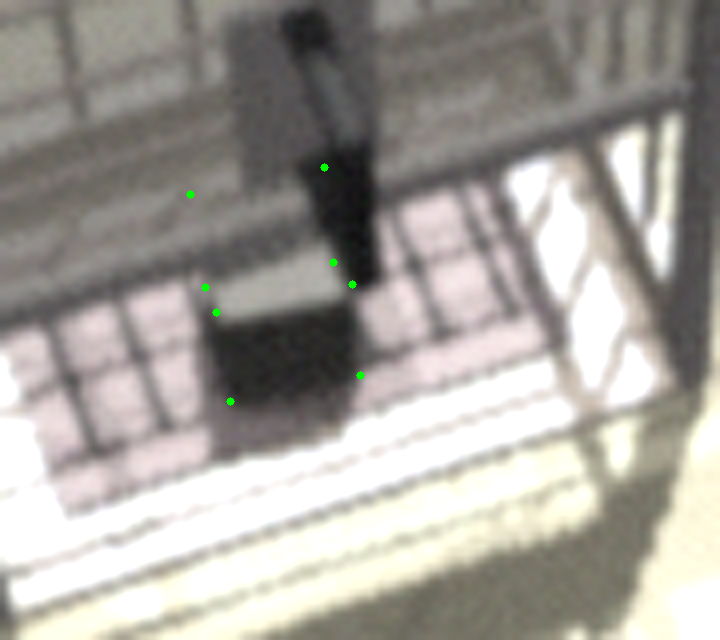

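>>> jog_arm:
  commands:
    - {"x": -1.2,"y": -0.2,"z": -2.9,"roll": 0}
    - {"x": -1.2,"y": -0.2,"z": -2.9,"roll": 0}
    - {"x": -1.2,"y": -0.2,"z": -2.9,"roll": 0}
    - {"x": -1.2,"y": -0.2,"z": -2.9,"roll": 0}
    - {"x": -1.2,"y": -0.2,"z": -2.9,"roll": 0}
    - {"x": -2.7,"y": -0.1,"z": -0.9,"roll": 0}
    - {"x": -2.7,"y": -0.1,"z": -0.9,"roll": 0}
    - {"x": -2.7,"y": -0.1,"z": -0.9,"roll": 0}
    - {"x": -2.7,"y": -0.1,"z": -0.9,"roll": 0}
    - {"x": -2.7,"y": -0.1,"z": -0.9,"roll": 0}
    - {"x": -2.7,"y": -0.1,"z": -0.9,"roll": 0}
    - {"x": -2.7,"y": 0,"z": -0.9,"roll": 0}

```text
clock: 38.7
tool_pos: [0.581, -0.054, 0.3805]
orientation: [179.0, 44.7, 70.3]
force: [0.9, 0.5, 0.5]
opening: 0.0869
```

```bash
python3 ob.py; python3 go.py .582 -.051 .381; python3 go.py .5555 -.132 .295
```

```text
38.7 [  30.79   20.76   -3.95   28.01 -100.64  126.29] [ 0.581  -0.054   0.3805] [178.96  44.68  70.33] F [0.9 0.5 0.5] M [ 2.11 -0.68  0.01] 0.0869
tilt 44.69 az -108.2 jaw az -18.9 jaw elev 0.7
total cm [ 0.19 -0.   -0.25] per row [ 0.19  -0.003 -0.251] max 0.31
total cm [1.800e-01 1.000e-02 1.186e+01] per row [1.7800e-01 8.0000e-03 1.1856e+01] max 11.86
```

>>> jog_arm:
  commands:
    - {"x": 0.2,"y": 0,"z": 2.5,"roll": 0}
    - {"x": 0,"y": 0,"z": 2.5,"roll": 0}
    - {"x": 0,"y": 0,"z": 2.5,"roll": 0}
    - {"x": 0,"y": 0,"z": 2.5,"roll": 0}
    - {"x": 0,"y": 0,"z": 1.5,"roll": 0}
    - {"x": 0,"y": 0,"z": 0.4,"roll": 0}
    - {"x": 0,"y": 0,"z": 0,"roll": 0}

```text
clock: 39.4
tool_pos: [0.5564, -0.1313, 0.2934]
orientation: [178.9, 44.7, 70.3]
force: [0.2, -0.3, -0.4]
opening: 0.0872
```

>>> jog_arm:
  commands:
    - {"x": 0,"y": 0,"z": 0,"roll": 0}
    - {"x": 0,"y": 0,"z": 0,"roll": 0}
    - {"x": 0,"y": 0,"z": 0,"roll": 0}
    - {"x": 0,"y": 0,"z": 0,"roll": 0}
    - {"x": 0,"y": 0,"z": 0,"roll": 0}
    - {"x": 0,"y": 0,"z": 0,"roll": 0}
    - {"x": 0,"y": 0,"z": 0,"roll": 0}
    - {"x": 0,"y": 0,"z": 0,"roll": 0}
    - {"x": 0,"y": 0,"z": 0,"roll": 0}
    - {"x": 0,"y": 0,"z": 0,"roll": 0}
    - {"x": 0,"y": 0,"z": 0,"roll": 0}
    - {"x": 0,"y": 0,"z": 0,"roll": 0}
  gripper: 0

```text
clock: 40.6
tool_pos: [0.556, -0.1309, 0.293]
orientation: [179.0, 44.7, 70.4]
force: [-2.0, 2.8, 0.8]
opening: 0.0129
```

```bash
python3 ob.py
```

```text
40.6 [ 25.48  19.57 -17.82  30.62 -87.37 124.1 ] [ 0.556  -0.1309  0.293 ] [178.98  44.68  70.37] F [-2.   2.8  0.8] M [ 2.61  0.29 -0.92] 0.0129
tilt 44.69 az -108.2 jaw az -18.9 jaw elev 0.7
```

>>> jog_arm:
  commands:
    - {"x": 0.7,"y": -0.01,"z": 0.71,"roll": 0}
    - {"x": 1.2,"y": -0.02,"z": 1.21,"roll": 0}
    - {"x": 1.2,"y": -0.02,"z": 1.21,"roll": 0}
    - {"x": 1.2,"y": -0.02,"z": 1.21,"roll": 0}
    - {"x": 1.2,"y": -0.02,"z": 1.21,"roll": 0}
    - {"x": 1.2,"y": -0.02,"z": 1.21,"roll": 0}
    - {"x": 1.2,"y": -0.02,"z": 1.21,"roll": 0}
    - {"x": 1.2,"y": -0.02,"z": 1.21,"roll": 0}
    - {"x": 1.2,"y": -0.02,"z": 1.21,"roll": 0}
    - {"x": 1.2,"y": -0.02,"z": 1.21,"roll": 0}
    - {"x": 1.2,"y": -0.02,"z": 1.21,"roll": 0}
    - {"x": 0.7,"y": -0.01,"z": 0.71,"roll": 0}

```text
clock: 41.8
tool_pos: [0.5561, -0.1309, 0.1017]
orientation: [179.0, 44.7, 70.4]
force: [-5.2, 4.8, 4.0]
opening: 0.0135
```

```bash
python3 ob.py
```

```text
41.8 [ 25.02  30.52 -29.18  33.51 -68.28 112.32] [ 0.5561 -0.1309  0.1017] [179.02  44.73  70.41] F [-5.2  4.8  4. ] M [ 2.57  1.06 -1.6 ] 0.0135
tilt 44.74 az -108.2 jaw az -18.9 jaw elev 0.7
```

>>> jog_arm:
  commands:
    - {"x": 0.4,"y": 0,"z": 0.4,"roll": 0}
    - {"x": 0.4,"y": 0,"z": 0.4,"roll": 0}
    - {"x": 0,"y": 0,"z": 0,"roll": 0}
    - {"x": 0,"y": 0,"z": 0,"roll": 0}

```text
clock: 42.2
tool_pos: [0.5561, -0.1309, 0.0902]
orientation: [179.1, 44.7, 70.4]
force: [-4.1, 1.5, -7.7]
opening: 0.0132
```

>>> jog_arm:
  commands:
    - {"x": 0.3,"y": 0,"z": 0.3,"roll": 0}
    - {"x": 0,"y": 0,"z": 0,"roll": 0}
    - {"x": 0,"y": 0,"z": 0,"roll": 0}

```text
clock: 42.5
tool_pos: [0.5561, -0.1309, 0.0868]
orientation: [179.0, 44.7, 70.4]
force: [-5.4, 3.2, -3.5]
opening: 0.0132
```

>>> jog_arm:
  commands:
    - {"x": 0.3,"y": 0,"z": 0.3,"roll": 0}
    - {"x": 0,"y": 0,"z": 0,"roll": 0}
    - {"x": 0,"y": 0,"z": 0,"roll": 0}

```text
clock: 42.8
tool_pos: [0.5561, -0.1309, 0.083]
orientation: [179.0, 44.7, 70.3]
force: [-7.3, 4.5, 0.3]
opening: 0.0133
```

>>> jog_arm:
  commands:
    - {"x": 0.2,"y": 0,"z": 0.2,"roll": 0}
    - {"x": 0,"y": 0,"z": 0,"roll": 0}
    - {"x": 0,"y": 0,"z": 0,"roll": 0}

```text
clock: 43.1
tool_pos: [0.5562, -0.131, 0.0829]
orientation: [178.9, 44.9, 70.3]
force: [-13.3, 12.7, 19.1]
opening: 0.0135
```

>>> jog_arm:
  commands:
    - {"x": -0.15,"y": 0,"z": -0.15,"roll": 0}
    - {"x": 0,"y": 0,"z": 0,"roll": 0}

```text
clock: 43.3
tool_pos: [0.5561, -0.131, 0.083]
orientation: [179.0, 44.7, 70.3]
force: [-7.8, 6.9, 4.4]
opening: 0.0128
```

>>> jog_arm:
  commands:
    - {"x": 0,"y": 0,"z": 0,"roll": 0}
    - {"x": 0,"y": 0,"z": 0,"roll": 0}
    - {"x": 0,"y": 0,"z": 0,"roll": 0}
    - {"x": 0,"y": 0,"z": 0,"roll": 0}
    - {"x": 0,"y": 0,"z": -1,"roll": 0}
    - {"x": 0,"y": 0,"z": -2,"roll": 0}
    - {"x": 0,"y": 0,"z": -4,"roll": 0}
    - {"x": 0,"y": 0,"z": -4,"roll": 0}
    - {"x": 0,"y": 0,"z": -4,"roll": 0}
    - {"x": 0,"y": 0,"z": -4,"roll": 0}
    - {"x": 0,"y": 0,"z": 0,"roll": 0}
  gripper: 8.7

```text
clock: 44.4
tool_pos: [0.602, 0.0003, 0.2212]
orientation: [178.5, 44.4, 70.3]
force: [0.7, -0.0, -0.2]
opening: 0.0863
```

```bash
python3 ob.py; python3 - <<'E'
from h import *
import pickle
t=snap('top','b18.png');s=snap('side','a18.png'); S0=pickle.load(open('s0.pkl','rb'))['side']
x0,y0,x1,y1=220,120,370,250
I=[cv2.convertScaleAbs(cv2.resize(c['image'][y0:y1,x0:x1,::-1],None,fx=2.6,fy=2.6,interpolation=2),alpha=1.5) for c in(S0,s)]
cv2.imwrite('pics/st18.png',np.hstack(I))
for n in('side','top'):
    for q in('bottle','bowl','jar','cup'):
        for d in ctrl.search_frame(n,q)[:1]: print(n,q,round(d['confidence'],2),np.round(np.array(d['position'])*[640,480],1))
E
```

```text
44.4 [ 34.06  29.44 -10.16  25.76 -88.1  117.04] [6.020e-01 3.000e-04 2.212e-01] [178.47  44.36  70.26] F [ 0.7 -0.  -0.2] M [ 2.11 -0.73  0.01] 0.0863
tilt 44.38 az -107.5 jaw az -18.7 jaw elev 1.1
side bottle 0.58 [282.9 106.9]
side bowl 0.75 [264.4 326.7]
side jar 0.91 [350.8 395.9]
side cup 0.53 [463.  344.2]
top bottle 0.62 [485.6 302.6]
top bowl 0.91 [253.6 152. ]
top cup 0.67 [380.4 245.7]
```

View pics/st18.png

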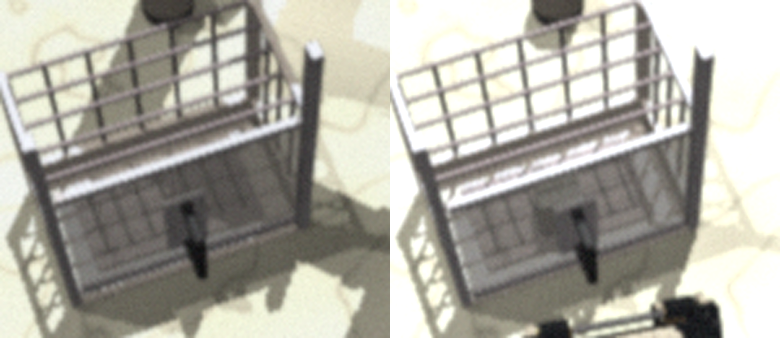

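View pics/b18.png

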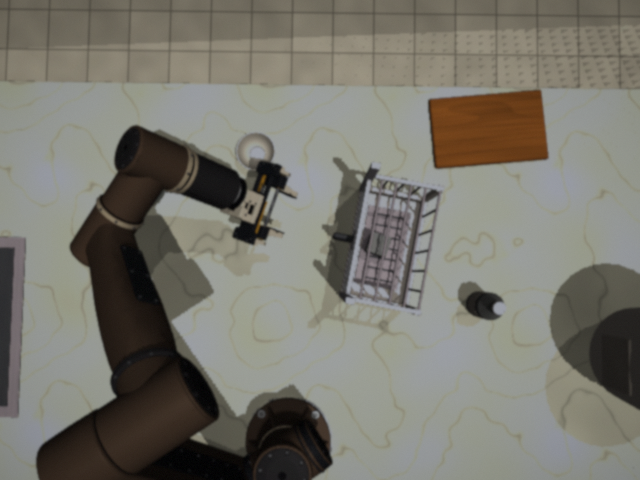

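```bash
python3 - <<'E'
from h import *
im=cv2.imread('pics/b17.png');im2=cv2.imread('pics/b18.png')
f=lambda m:cv2.convertScaleAbs(cv2.resize(m[180:320,345:445],None,fx=4,fy=4,interpolation=2),alpha=1.5)
cv2.imwrite('pics/t18.png',np.hstack([f(im),f(im2)]))
E
```

```text
(no output)
```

View pics/t18.png

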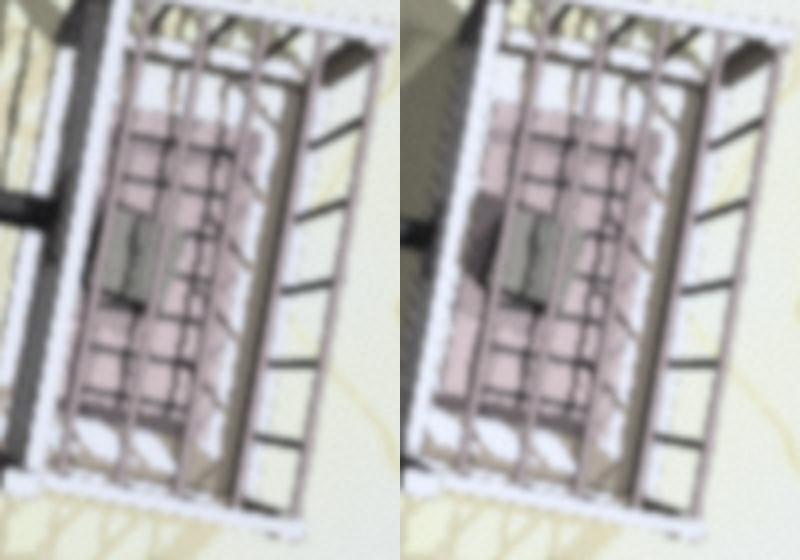

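The cup has not moved (same pixels before and after shutting), and the sash is down. Handing in.

```bash
python3 -c "
from plant import ctrl
print(ctrl.close_job())"
```

```text
the job is handed in; nothing more can be done
None
```

I raised the sash to its stop, stood the cup mouth-down on the drain tray and shut the sash again. I handed the job in at about 45 s of the 72 s; no verdict was reported.

**How it was done:**
- I turned the cup in line with the cabinet, then pushed it over onto its side.
- The jog commands only shift the tool and turn it about its own axis. I got the 45° tilt by pushing outward past the edge of the arm's reach.
- I raised the sash by its handle until the end stop pushed back, about 197 mm from where it started slightly open.
- I picked up the lying cup, turned it half a turn about the tilted tool so it faced mouth-down, and set it on the tray.
- I lowered the sash until the stop pushed back at 19 N, after 210 mm of travel, and backed the arm off.

**Last checks:**
- **Cup:** it stands mouth-down. The two cameras put its mouth 12–18 mm in front of the tray's centre and within about 5 mm side to side. It shows at the same place in the pictures before and after shutting.
- **Sash:** it looks fully shut in both pictures.
- **Bottle, bowl and jar:** they show where they were at the start. In the last top picture the arm hid the jar, so only the side camera confirmed it.
- **Gripper:** it was clear of everything.

**Disagreement:** the cup touched the tray about 6 mm sooner than I had planned from its height in the gripper. The camera estimate had hinted at this, so I lowered it by force; it peaked at 22 N, and I eased off before letting go.

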